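# Fit the nested sauce inserts into their warmers

### The arm

A 6-joint arm with a two-finger parallel gripper is mounted at the origin on a cart in front of the work surface, level with it; the furniture and walls round the work are solid. World frame = base frame: x ahead of the robot, y to its left, z up, the work surface at z = 0. Lengths are in mm, angles in rad, forces in N, time in s.
With the tool pointing down it reaches from about 275 to 1000 mm from the base axis. Payload 8.4 kg.
Tool frame: the origin (TCP) lies at the centre of the arm's flange, where the gripper is bolted on; the fingertips stand 173 mm ahead of it and the grasp point (between the pads) lies 155 mm ahead of it (tcp_to_tips is the distance from the TCP to the fingertips, in mm); z points along the fingers, x is the direction in which the jaws open and shut, and the axes are right-handed (so a half turn about z gives the same grasp; the last joint's range is limited). The gripper opens to 85 mm and grips with 20 to 120 N. Pads are 22 mm wide; open, the fingers measure 114 mm over their backs; the gripper's body (76 mm by 85 mm) begins 54 mm behind the grasp point. The pads swing forward as they close: fully open they stand 13 mm farther back than shut.
Start: joints at [1.269, 0.353, 1.633, -0, 1.155, -0.002], TCP at [184.58, 597.126, 404.681] pointing down, gripper open.
Joint ranges: [-2.63, 2.63], [-0.92, 2.1], [0.06, 2.66], [-1.3, 4.44], [0, 2.69], [-3.02, 3.02]. Speed limits (rad/s): [2.22, 2.22, 2.79, 3.14, 3.14, 3.14].

### API

Orientations are given as [roll, pitch, yaw] about the fixed x, y, z axes, in that order (R = Rz(yaw) Ry(pitch) Rx(roll)).
In Python, from rig import sense, grab_frame, camera_info, sign_off, tcp_to_tips gives the robot as it stands.
- The arm moves only by the shell command python3 -m creep 'ROWS' [FORCE]. ROWS is text: rows parted by semicolons, each of 5 numbers parted by spaces: the opening in per cent of the stroke, from 0 (shut) to 100 (fully open), then the shift along the tool's x, y, z in cm, then the turn about the tool's z in degrees. In form: fingers tx ty tz roll; .... A call has 1 to 20 rows; each row is the pose to reach, as a shift and turn from the pose measured when the call began, along the tool's axes at that moment; what a row does not reach only later rows make up. A row lasts 1/10 s, in which the tool goes at most 50 mm and 8.59 degrees, less where a joint would pass 70% of its speed; a pose out of reach is approached as far as the arm can. A call with a gripper value outside its range is refused whole. The fingers move at their own pace and stop on an object; FORCE is the grip in N (left out, the last holds). Time passes only in rows, so rows that repeat a pose let the fingers close. It gives the time, the measured TCP pose, the force and the opening at its end, in the units of the state.
- sense(): the state, without advancing time (a new reading comes with each control period).
- grab_frame(name): name is "scene" or "side" or "wrist"; returns (picture, depth): 420x560x3 uint8, blue, green, red; 420x560 float32, mm along the optical axis (not along the pixel's ray), 0 where there is no reading.
- camera_info(name): a dict with "vertical_fov" (degrees; the focal length in pixels is half the picture's height over the tangent of half this angle, whatever the lens; pixels are square), "cx", "cy" (the principal point, pixels), "world_to_cam" (4x4, takes a point from world to camera coordinates). Camera axes: x right, y down, z forward; pixel columns grow to the right and rows downward; lengths in mm; the calibration is good to about 2 mm. A picture is of the moment at which its call begins: read the wrist's pose just before it. camera_info takes no time and is no camera call; for the wrist camera it gives the pose at the moment of the call.
- sign_off(): hands the job in, once; it reports no verdict.
The state is a dict: "clock": time; "qpos": joint angles; "qvel": joint speeds; "joint_efforts": joint torques, N m; "eef_pos": TCP position; "tcp_rot": TCP orientation; "contact_force": force on the tool from outside, world axes, zero at the start; "wrist_torque": the same for the moment, N m; "opening": opening from 0.0 (shut) to 1.0 (fully open).
Only numpy, scipy, OpenCV 4.12 (cv2) and the standard library are available. Lean on these libraries where they do the work, as an engineer would, in place of code of your own. Each camera call takes 0.05 s, during which the arm holds its last target.

### The job

The three steel sauce inserts have come back from the wash-up nested in one another, with the small one's lid on top. Take the nest apart and hang each insert upright in the warmer it fits, collar down on the warmer's rim all round, then leave the lid properly seated on the small insert in its warmer. You may set the lid on the worktop meanwhile; do not tip an insert over, and leave the ladle, the cup and the salt shaker where they are.

Things in the scene. Friction and masses are not known exactly. Their poses are not given: they have to be found in the camera images.
- lid_knob (a point): Lid of the small insert: steel disc 74 mm across, 4 mm thick, tapered plug below it 47 to 40 mm across, 7 mm deep, and a black knob. The point is on the axis in the knob, 28 mm above the disc's underside; round it the knob is 23 mm across, from 8 mm below to 14 mm above (stem 13 mm below that). z up. On the worktop it stands on its plug, point 35 mm high. Loose, 0.11 kg.
- insert_s_center (a point): Smallest, tallest insert, innermost in the nest: round open steel pot 120 mm high. Collar at the mouth 88 mm across outside, 57 mm inside, 12 mm high (15.5 mm of rim to pinch, one finger inside); below it the body is 62 mm across, tapering to 48 mm at the foot; floor 3 mm thick. The point is on its axis, half-way up. z up. Loose, 0.14 kg.
- insert_m_center (a point): Medium insert, between the others in the nest: round open steel pot 90 mm high. Collar at the mouth 118 mm across outside, 87 mm inside, 12 mm high (15.5 mm of rim to pinch, one finger inside); below it the body is 92 mm across, tapering to 78 mm at the foot; floor 3 mm thick. The point is on its axis, half-way up. z up. Loose, 0.17 kg.
- insert_l_center (a point): Largest, lowest insert, outermost in the nest: round open steel pot 60 mm high. Collar at the mouth 146 mm across outside, 115 mm inside, 12 mm high (15.5 mm of rim to pinch, one finger inside); below it the body is 120 mm across, tapering to 106 mm at the foot; floor 3 mm thick. The point is on its axis, half-way up. z up. Loose, 0.2 kg.
- warmer_s_mouth (a point): Warmer for the small insert, fixed: round dark kettle 112 mm across to 90 mm height, then a bright neck 84 mm across up to the mouth at 118 mm; well 72 mm across, 110 mm deep. The point is the mouth's centre at rim level, z up. The insert hangs by its collar: when home the collar's underside is on the rim, the insert's top is 12 mm above and its centre 48 mm below this point.
- warmer_m_mouth (a point): Warmer for the medium insert, fixed: round dark kettle 142 mm across to 90 mm height, then a bright neck 114 mm across up to the mouth at 118 mm; well 102 mm across, 110 mm deep. The point is the mouth's centre at rim level, z up. The insert hangs by its collar: when home the collar's underside is on the rim, the insert's top is 12 mm above and its centre 33 mm below this point.
- warmer_l_mouth (a point): Warmer for the large insert, fixed: round dark kettle 170 mm across to 90 mm height, then a bright neck 142 mm across up to the mouth at 118 mm; well 130 mm across, 110 mm deep. The point is the mouth's centre at rim level, z up. The insert hangs by its collar: when home the collar's underside is on the rim, the insert's top is 12 mm above and its centre 18 mm below this point.
- ladle_mid (a point): Bystander, leave alone: steel ladle 307 mm long lying near the front edge, its point half-way along. Loose.
- cup_mid (a point): Bystander, leave alone: steel cup, 76 mm across, 102 mm high, standing upright; point half-way up. Loose.
- salt_mid (a point): Bystander, leave alone: salt shaker, 44 mm across, 90 mm high, standing upright; point half-way up. Loose.

How it is judged:
By the outcome, as a careful person would: the job done as asked, in the order asked, and still so for the second after the job is handed in, with the robot touching nothing.
It also fails if it takes over 115 s, if anything falls off the work surface, if the arm or the gripper's body presses on something with over 40 N, if the wrist force passes 120 N, or if a joint passes its speed limit or range.

## Working session

There is one attempt and no reset: what is moved stays moved. The work goes in short steps, Python scripts to look and compute and a shell command to move; the robot and the scene stay as the last step left them, time stands still between calls to the robot, and variables do not carry over. Pictures are saved under pics/ and viewed, and the job is handed in when it is done.

```bash
ls; mkdir -p pics; cat > h.py <<'E'
import numpy as np, cv2
from rig import sense, grab_frame, camera_info, tcp_to_tips
def snap(name,fn):
    ci=camera_info(name); p,d=grab_frame(name); cv2.imwrite('pics/'+fn+'.png',p); np.savez('pics/'+fn+'.npz',p=p,d=d,W=ci['world_to_cam'],f=210/np.tan(np.radians(ci['vertical_fov']/2)),c=[ci['cx'],ci['cy']])
def load(fn): return np.load('pics/'+fn+'.npz')
def cloud(fn):
    z=load(fn); d=z['d']; h,w=d.shape; u,v=np.meshgrid(np.arange(w),np.arange(h))
    P=np.stack([(u-z['c'][0])/z['f']*d,(v-z['c'][1])/z['f']*d,d,np.ones_like(d)],-1)
    X=P@np.linalg.inv(z['W']).T; X[d==0]=np.nan
    return X[...,:3]
def ray(fn,u,v,zp):
    z=load(fn); Wi=np.linalg.inv(z['W']); o=Wi[:3,3]; r=Wi[:3,:3]@np.array([(u-z['c'][0])/z['f'],(v-z['c'][1])/z['f'],1]); return o+r*(zp-o[2])/r[2]
E
python3 - <<'E'
from h import *
s=sense(); print(s)
for n in ('scene','side','wrist'): snap(n,n+'0'); print(n,camera_info(n))
E
```

```text
pics
{'clock': 0.0, 'qpos': array([ 1.26859068e+00,  3.53621497e-01,  1.63414071e+00,  5.77358179e-07,
        1.15519451e+00, -2.40721266e-03]), 'qvel': array([ 0.00017197,  0.000212  , -0.00092252, -0.00095544, -0.00014233,
        0.00129651]), 'joint_efforts': array([-2.04978896e-03, -6.05238390e+01, -3.42066658e+01, -1.93101587e-04,
        9.30500304e-03,  7.08375055e-06]), 'eef_pos': array([184.51255781, 596.89208396, 403.97534928]), 'tcp_rot': array([-3.14158884e+00,  1.36406297e-03,  1.27099766e+00]), 'contact_force': array([-0.9269815 ,  0.2991627 ,  0.15687219]), 'wrist_torque': array([-0.03511975,  0.04289917, -0.0433086 ]), 'opening': 1.0026017904660867}
scene {'vertical_fov': 51.142708861355985, 'cx': 284.38936638959143, 'cy': 200.39007090861887, 'world_to_cam': array([[ 6.46508369e-01, -7.62614474e-01,  2.11209013e-02,
        -3.58297725e+02],
       [-3.01113467e-01, -2.80511197e-01, -9.11396812e-01,
         2.72222486e+02],
       [ 7.00969050e-01,  5.82865878e-01, -4.10986325e-01,
         8.88539025e+02],
       [ 0.00000000e+00,  0.00000000e+00,  0.00000000e+00,
[... 233 characters left out ...]
3.63538040e-01, -5.06013880e-01, -7.82170088e-01,
         2.99622660e+02],
       [ 4.61360168e-01,  6.31626112e-01, -6.23053168e-01,
         9.68505589e+02],
       [ 0.00000000e+00,  0.00000000e+00,  0.00000000e+00,
         1.00000000e+00]])}
wrist {'vertical_fov': 60.947597606691495, 'cx': 276.89058834320923, 'cy': 207.79682749039156, 'world_to_cam': array([[ 2.94424510e-01,  9.55674040e-01, -1.15640201e-03,
        -6.24766494e+02],
       [ 9.07894682e-01, -2.79326393e-01,  3.12576410e-01,
        -4.06137278e+01],
       [ 2.98398147e-01, -9.30800475e-02, -9.49891915e-01,
         3.80087180e+02],
       [ 0.00000000e+00,  0.00000000e+00,  0.00000000e+00,
         1.00000000e+00]])}
```

View pics/scene0.png

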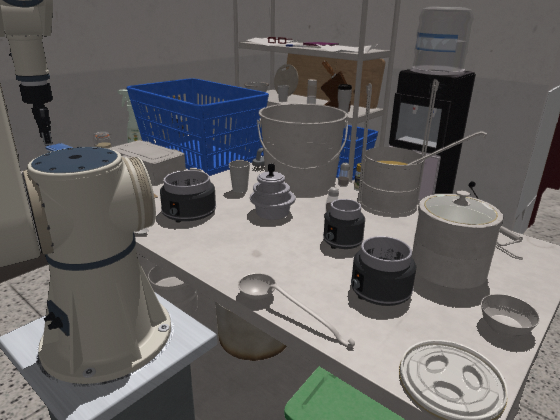

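View pics/side0.png

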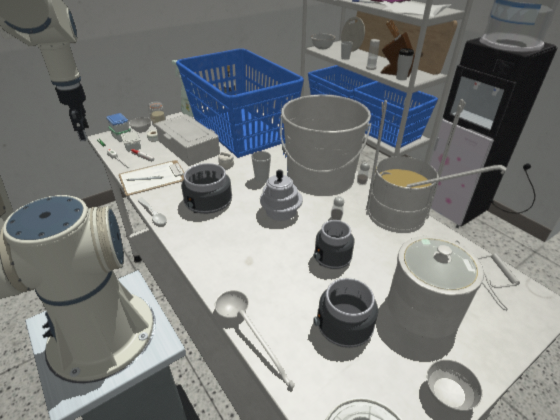

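View pics/wrist0.png

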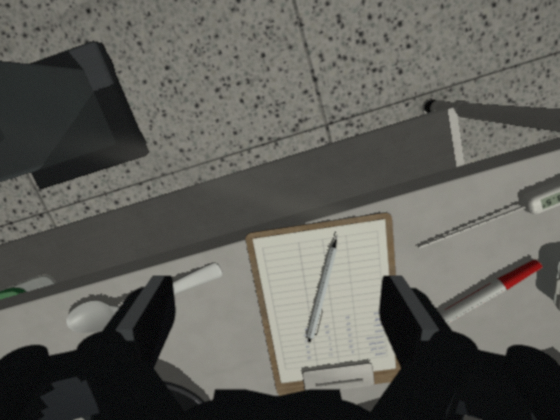

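The scene and side views show the nest at about (281,197) in the side picture. The warmers are at (206,187), (334,243) and (348,312), the ladle is at the front, and the cup and salt shaker stand next to the nest. I'll get positions from depth.

```bash
cat > fit.py <<'E'
from h import *
from scipy.optimize import least_squares
def circ(P,r=None):
    c0=[*P.mean(0)]+([50] if r is None else [])
    f=lambda p:np.hypot(P[:,0]-p[0],P[:,1]-p[1])-(p[2] if r is None else r)
    s=least_squares(f,c0,loss='soft_l1',f_scale=2); return s.x,np.sqrt(np.mean(s.fun**2))
E
python3 - <<'E'
from fit import *
for cam,boxes in (('side0',dict(A=(180,160,235,215),B=(312,218,358,268),C=(316,278,380,345),nest=(255,165,305,225),cup=(250,150,273,185),salt=(330,192,346,220))),
                  ('scene0',dict(A=(158,168,218,222),B=(322,198,366,252),C=(350,235,418,308),nest=(246,160,298,225),cup=(228,158,251,195),salt=(325,184,342,212)))):
    X=cloud(cam)
    for k,(a,b,c,d) in boxes.items():
        Q=X[b:d,a:c].reshape(-1,3); Q=Q[np.isfinite(Q).all(1)]
        zs=Q[:,2]; print(cam,k,'zmax',np.round(np.nanpercentile(zs,[95,99,99.8]),1), end=' ')
        if k in 'ABC':
            T=Q[(zs>114)&(zs<122)]; m=np.median(T[:,:2],0); print(len(T),T.min(0).round(),T.max(0).round()); 
            N=Q[(zs>97)&(zs<112)]; 
        else:
            print(np.histogram(zs,bins=np.arange(-5,260,10))[0]); T=Q[(zs>20)]; print(T.min(0).round(),T.max(0).round())
E
python3 - <<'E'
import cv2
for n,(a,b,c,d) in (('side0',(170,130,390,350)),('scene0',(150,140,430,320))):
    p=cv2.imread(f'pics/{n}.png')[b:d,a:c]; s=min(800/(c-a),600/(d-b)); cv2.imwrite(f'pics/{n}_c.png',cv2.resize(p,None,fx=s,fy=s,interpolation=2))
E
```

```text
side0 A zmax [115.7 119.4 120.9] 189 [401. 264. 114.] [543. 406. 122.]
side0 B zmax [116.  119.1 120.2] 152 [ 600. -183.  114.] [ 682. -100.  122.]
side0 C zmax [116.9 119.2 120.2] 348 [ 450. -395.  114.] [ 564. -282.  122.]
side0 nest zmax [131.7 160.3 167.8] [931 115 123 131 110 170 388 113 103 267  93  19  84 266  13  15  22  17
   0   0   0   0   0   0   0   0]
[576.  60.  20.] [797. 346. 171.]
side0 cup zmax [126.7 131.6 132.7] [246  42  30  32  32  39  36  63  71  86  76   0   5  44   0   0   0   0
   0   0   0   0   0   0   0   0]
[604. 133.  20.] [749. 386. 133.]
side0 salt zmax [86.8 89.9 91.3] [162  40  30  26  35  35  31  19  36  34   0   0   0   0   0   0   0   0
   0   0   0   0   0   0   0   0]
[757. -28.  20.] [793.   6.  91.]
scene0 A zmax [114.8 118.1 119. ] 182 [399. 262. 114.] [545. 406. 121.]
scene0 B zmax [116.1 118.7 119.7] 176 [ 459. -312.  114.] [ 681. -104.  120.]
scene0 C zmax [115.7 118.7 119.6] 325 [ 448. -397.  114.] [ 564. -283.  121.]
scene0 nest zmax [131.1 156.5 167.3] [927 131 120 151 140 181 345 132 120 353 149  94 159 274  37  18  25  12
   0   0   0   0   0   0   0   0]
[574.  58.  20.] [918. 519. 169.]
scene0 cup zmax [ 98.7 101.6 102.4] [227  52  51  60  56  54  41  49  76  98  81   0   0   0   0   0   0   0
   0   0   0   0   0   0   0   0]
[670. 305.  20.] [941. 526. 103.]
scene0 salt zmax [117.4 118.9 119.5] [75 24 30 35 28 22 34 31 34 42 29 43 48  0  0  0  0  0  0  0  0  0  0  0
  0  0]
[ 600. -155.   20.] [944.  99. 120.]
```

View pics/side0_c.png

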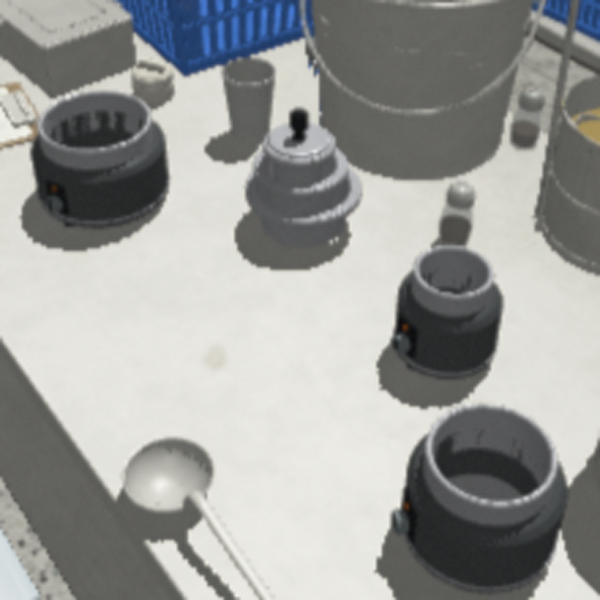

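View pics/scene0_c.png

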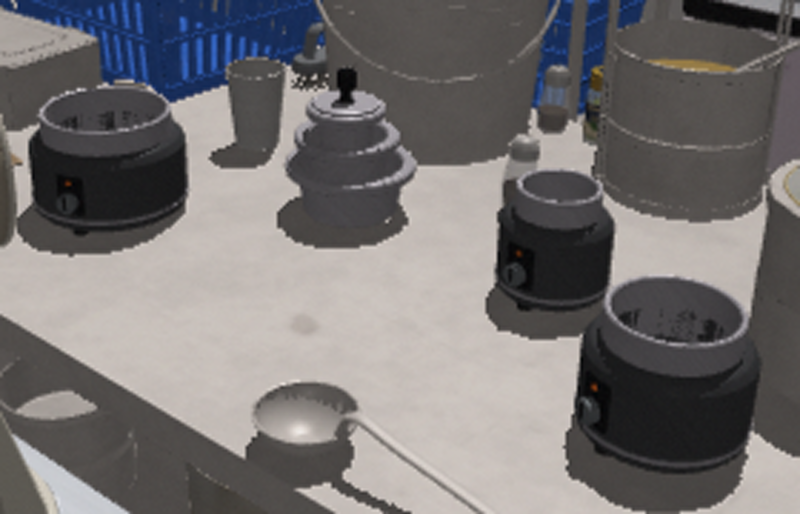

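```bash
python3 - <<'E'
from fit import *
X={c:cloud(c) for c in ('side0','scene0')}
def pts(c,ctr,r,lo,hi):
    Q=X[c].reshape(-1,3); Q=Q[np.isfinite(Q).all(1)]
    return Q[(np.hypot(Q[:,0]-ctr[0],Q[:,1]-ctr[1])<r)&(Q[:,2]>lo)&(Q[:,2]<hi)]
def outer(c,ctr,R,lo,hi,tol=6):
    ctr=np.array(ctr,float)
    for i in range(6):
        P=pts(c,ctr,R+tol+8,lo,hi); d=np.hypot(*(P[:,:2]-ctr).T); P=P[d>R-tol]
        x,e=circ(P[:,:2],R); ctr=x[:2]; tol=max(3.5,tol-.5)
    return ctr.round(1),round(e,2),len(P)
for n,ctr,R,lo,hi in (('WL neck',(472,335),71,95,112),('WS neck',(641,-141),42,95,112),('WM neck',(506,-339),57,95,112),
  ):
    for c in X: print(n,c,*outer(c,ctr,R,lo,hi))
for c in X:
    for n,ctr in (('WL',(472,335)),('WS',(641,-141)),('WM',(506,-339))):
        P=pts(c,ctr,100,115.5,121); mn,mx=np.percentile(P[:,:2],1,axis=0),np.percentile(P[:,:2],99,axis=0); print(n,c,'rim bbox ctr',((mn+mx)/2).round(1),(mx-mn).round(1),'z',np.median(P[:,2]).round(1))
# nest
for c in X:
    P=pts(c,(640,180),400,140,172); Q=P[(abs(P[:,1]-180)<120)&(abs(P[:,0]-660)<120)]; print(c,'knob raw',np.median(Q,0).round(1),len(Q), Q.max(0).round(1),Q.min(0).round(1))
E
```

```text
WL neck side0 [472.8 335.8] 1.82 192
WL neck scene0 [472.6 334.5] 1.74 253
WS neck side0 [ 643.5 -140.3] 1.32 146
WS neck scene0 [ 642.2 -142.8] 1.65 182
WM neck side0 [ 508.  -337.5] 1.02 229
WM neck scene0 [ 506.2 -340. ] 1.54 376
WL side0 rim bbox ctr [472.3 334.8] [137.9 141. ] z 117.6
WS side0 rim bbox ctr [ 641.9 -141.4] [79.8 81.5] z 117.8
WM side0 rim bbox ctr [ 506.4 -339. ] [111.2 109.7] z 117.7
WL scene0 rim bbox ctr [470.9 333.4] [138.  142.2] z 117.1
WS scene0 rim bbox ctr [ 640.2 -144.6] [81.1 78.5] z 117.5
WM scene0 rim bbox ctr [ 505.3 -341.1] [112.1 108.7] z 117.7
side0 knob raw [766.6 196.2 156.7] 253 [779.4 278.6 171.9] [633.4 126.4 140.1]
scene0 knob raw [767.  196.6 157.1] 322 [779.7 280.5 171.9] [630.8 122.5 140. ]
```

```bash
python3 - <<'E'
from fit import *
def outer(X,ctr,R,lo,hi,tol=8):
    Q=X.reshape(-1,3); Q=Q[np.isfinite(Q).all(1)]; Q=Q[(Q[:,2]>lo)&(Q[:,2]<hi)]
    ctr=np.array(ctr,float)
    for i in range(10):
        d=np.hypot(*(Q[:,:2]-ctr).T); P=Q[(d>R-tol)&(d<R+tol)]
        x,e=circ(P[:,:2],R); ctr=x[:2]; tol=max(3.5,tol-.7)
    return ctr.round(1),round(e,2),len(P)
for c,b in (('side0',(262,165,302,225)),('scene0',(252,160,292,222))):
    X=cloud(c)[b[1]:b[3],b[0]:b[2]]
    K=X.reshape(-1,3); K=K[(K[:,2]>146)&(K[:,2]<170)&(K[:,0]<725)]; print(c,'knob',np.median(K,0).round(1),K.min(0).round(1),K.max(0).round(1),len(K))
    m=np.median(K[:,:2],0)+[6,5]
    for n,R,lo,hi in (('L',73,48,60),('M',59,81,93),('S',44,114,125.5),('lid',37,126.5,131),('Lbody',57,5,45)): print(n,*outer(X,m,R,lo,hi))
    P=X.reshape(-1,3); P=P[(P[:,2]>100)&(P[:,0]<725)]; print(np.histogram(P[:,2],bins=np.arange(100,172,3)))
E
python3 - <<'E'
from fit import *
for c,bs in (('side0',dict(cup=(252,152,271,182),salt=(332,196,344,218))),):
    X=cloud(c)
    for k,b in bs.items():
        P=X[b[1]:b[3],b[0]:b[2]].reshape(-1,3);P=P[(P[:,2]>25)&(P[:,2]<104)]; P=P[P[:,0]<np.median(P[:,0])+60]; print(k,circ(P[:,:2],38 if k=='cup' else 20),np.median(P,0))
X=cloud('side0'); 
for u,v in ((215,300),(290,383),(235,315)): print(X[v,u])
# bucket near surface
P=X.reshape(-1,3); P=P[(P[:,2]>30)&(P[:,2]<300)&(abs(P[:,1]-150)<200)&(P[:,0]>700)&(P[:,0]<900)]
print(P[:,0].min(),P[P[:,0].argmin()])
E
```

```text
side0 knob [641.1 133.6 162.1] [633.4 126.4 147. ] [656.2 147.8 168.7] 50
L [650.5 136.1] 1.5 95
M [648.4 139.5] 1.56 97
S [646.3 139.8] 1.54 68
lid [647.6 139.7] 1.86 51
Lbody [650.5 136.6] 1.77 185
(array([ 12,   7,   1,   0,   1,  13,  20,  22,  53,  66, 136,  29,   4,
         4,   1,   2,   6,   5,   4,   6,   7,  10,  11]), array([100, 103, 106, 109, 112, 115, 118, 121, 124, 127, 130, 133, 136,
       139, 142, 145, 148, 151, 154, 157, 160, 163, 166, 169]))
scene0 knob [639.  130.6 159. ] [630.8 122.5 146.7] [650.5 143.4 168.9] 54
L [650.  133.3] 1.67 118
M [647.5 137. ] 1.7 116
S [645.9 135.9] 1.65 80
lid [646.3 136.7] 1.7 49
Lbody [649.9 133.3] 1.8 293
(array([16, 18, 13,  5,  3, 18, 29, 26, 48, 72, 98,  7,  2,  4,  3,  4,  8,
        4,  5,  8,  7,  7, 12]), array([100, 103, 106, 109, 112, 115, 118, 121, 124, 127, 130, 133, 136,
       139, 142, 145, 148, 151, 154, 157, 160, 163, 166, 169]))
cup (array([712.73236143, 349.97921956]), np.float64(4.9666987929695114)) [703.0701269  332.98186223  76.26071019]
salt (array([782.47640403,  -5.0562134 ]), np.float64(4.958466050826305)) [770.16509636 -17.83874083  60.60623493]
[278.86003317 -73.70890622  -0.69528585]
[ 297.20311884 -386.359774     18.43853842]
[ 294.73632522 -153.90791013    8.39095848]
700.0668114339456 [700.06681143 318.43401588  61.31112859]
```

```bash
cat >> h.py <<'E'
from scipy.spatial.transform import Rotation as Ro
def go(x,y,z,yaw=None):
    "shift (cm) and roll (deg) from here to TCP target; yaw rad world"
    s=sense(); R=Ro.from_euler('xyz',s['tcp_rot']); d=R.inv().apply(np.array([x,y,z])-s['eef_pos'])/10
    roll=0
    if yaw is not None:
        T=Ro.from_euler('xyz',[np.pi,0,yaw]); roll=np.degrees((R.inv()*T).as_rotvec()[2])
    print('shift cm',d.round(2),'roll',round(roll,1)); return d
def rim(cx,cy,r,yaw=None):
    "near-side grasp point at radius r of circle centred cx,cy"
    a=np.arctan2(cy,cx) if yaw is None else yaw
    return cx-r*np.cos(a),cy-r*np.sin(a),a
def st():
    s=sense(); print('t',round(s['clock'],2),'pos',s['eef_pos'].round(1),'rot',s['tcp_rot'].round(3),'F',s['contact_force'].round(1),'open',round(s['opening'],3),'q',s['qpos'].round(2))
E
python3 - <<'E'
from h import *
P=np.vstack([cloud(c).reshape(-1,3) for c in ('side0','scene0')]); P=P[np.isfinite(P).all(1)]
P=P[(P[:,2]>140)&(P[:,2]<700)&(P[:,0]>300)&(P[:,0]<1000)&(abs(P[:,1])<600)]
g={}
for x,y,z in P:
    k=(int(x//50),int(y//50)); g.setdefault(k,[]).append(z)
for i in range(6,20):
    print(i*50,' '.join('%4d'%(max(g[(i,j)]) if len(g.get((i,j),[]))>3 else 0) for j in range(-12,12)))
a=np.arctan2(137,645.5)
go(645.5,137,154+155+80,a)
E
```

```text
300    0    0    0    0    0    0    0    0    0    0    0    0    0    0    0    0    0    0    0    0    0    0    0    0
350    0    0    0    0    0    0    0    0    0    0    0    0    0    0    0    0    0    0    0    0    0    0    0    0
400    0    0    0    0    0    0    0    0    0    0    0    0    0    0    0    0    0    0    0    0    0    0    0    0
450    0    0    0    0    0    0    0    0    0    0    0    0    0    0    0    0    0    0    0    0    0    0    0    0
500    0    0    0    0    0    0    0    0    0    0    0    0    0    0    0    0    0    0    0    0    0    0    0    0
550    0    0    0    0    0    0    0    0    0    0    0    0    0    0    0    0    0    0    0    0    0    0    0    0
600    0    0  172  177  173    0    0    0    0    0    0    0    0    0  170    0    0    0    0    0    0    0    0    0
650    0  171  185  212  188  173    0    0    0    0    0    0    0    0  168    0    0    0    0    0    0  290  291  290
700    0  172  187  215  188  177    0    0    0    0    0    0    0    0    0    0  271    0    0    0    0  291  288  154
750    0  170  186  185  184  171    0    0    0    0    0    0    0    0  274  274  274  273  274    0    0  290  287    0
800    0    0  170  171  171    0    0    0    0    0    0    0    0  273  273    0    0    0  274  273    0  291  263    0
850    0    0    0    0    0    0    0    0  179  178  404  407    0  274    0    0    0    0    0  274    0  290  262    0
900    0    0    0    0    0    0    0  178  178    0    0  180    0  274    0    0    0    0    0  274    0  290  257    0
950    0    0    0    0    0    0  231  216  185  149    0  179    0  274  273    0    0    0  275  272    0  290  252  188
shift cm [-30.33  57.63   1.54] roll 60.8
```

```bash
python3 -m creep '50 -30.3 57.6 1.5 60.8;50 -30.3 57.6 1.5 60.8;50 -30.3 57.6 1.5 60.8;50 -30.3 57.6 1.5 60.8;50 -30.3 57.6 1.5 60.8;50 -30.3 57.6 1.5 60.8;50 -30.3 57.6 1.5 60.8;50 -30.3 57.6 1.5 60.8;50 -30.3 57.6 1.5 60.8;50 -30.3 57.6 1.5 60.8;50 -30.3 57.6 1.5 60.8;50 -30.3 57.6 1.5 60.8;50 -30.3 57.6 1.5 60.8;50 -30.3 57.6 1.5 60.8;50 -30.3 57.6 1.5 60.8;50 -30.3 57.6 1.5 60.8;50 -30.3 57.6 1.5 60.8;50 -30.3 57.6 1.5 60.8;50 -30.3 57.6 1.5 60.8;50 -30.3 57.6 1.5 60.8'; python3 - <<'E'
from h import *
st(); snap('wrist','w1')
go(645.5,137,154+155,np.arctan2(137,645.5))
E
```

```text
clock: 2.15
eef_pos: [645.1, 137.9, 389.6]
tcp_rot: [3.141, 0.0, 0.211]
contact_force: [0.8, -0.3, -0.3]
opening: 0.502
t 2.15 pos [645.1 137.9 389.6] rot [3.141 0.    0.211] F [ 0.8 -0.3 -0.3] open 0.502 q [ 0.21  0.42  1.57 -0.    1.15 -0.  ]
shift cm [0.02 0.07 8.06] roll 0.1
```

View pics/w1.png

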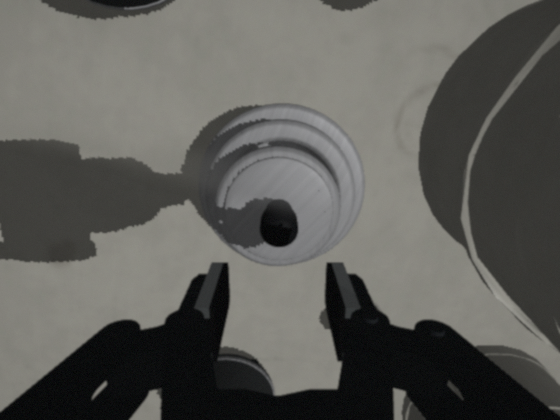

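The knob at (279,223) lies on the jaw midline (col about 278). I'll measure the nest parts from the wrist depth.

```bash
cat >> fit.py <<'E'
def outer(X,ctr,R,lo,hi,tol=8,tmin=3.5):
    Q=X.reshape(-1,3); Q=Q[np.isfinite(Q).all(1)]; Q=Q[(Q[:,2]>lo)&(Q[:,2]<hi)]
    ctr=np.array(ctr,float)
    for i in range(10):
        d=np.hypot(*(Q[:,:2]-ctr).T); P=Q[(d>R-tol)&(d<R+tol)]
        x,e=circ(P[:,:2],R); ctr=x[:2]; tol=max(tmin,tol-.7)
    return ctr.round(1),round(e,2),len(P)
E
python3 - <<'E'
from fit import *
X=cloud('w1')[80:290,180:400]
Q=X.reshape(-1,3)
K=Q[(Q[:,2]>146)&(Q[:,2]<180)]; print('knob',np.median(K,0),K.min(0),K.max(0))
print(np.histogram(Q[:,2],bins=np.arange(-6,180,3)))
for n,R,lo,hi in (('lid',37,124,133),('S',44,118,131),('M',59,86,96),('L',73,54,63)):
    P=Q[(Q[:,2]>lo)&(Q[:,2]<hi)]
    P=P[np.hypot(P[:,0]-646,P[:,1]-137)<R+10]
    print(n,P.min(0).round(),P.max(0).round(),np.median(P[:,2]).round(1)); print(outer(X,(646,137),R,lo,hi,6,2.5))
E
```

```text
knob [644.1201372  144.43964365 165.59612248] [633.32272159 129.69149945 146.11485237] [656.33451297 152.59112843 169.07777851]
(array([   15, 17736,  5490,   105,   103,     7,     4,     3,     1,
           2,     5,     2,     6,     1,     2,     4,     7,     3,
           2,    11,   231,  2912,   841,     6,     6,     5,     6,
           4,     6,     3,    22,   335,  3597,   932,     0,     0,
           0,     0,     0,     0,     5,    57,   289,  2319,  1354,
        6494,    31,     0,     0,     0,     5,    44,    54,    53,
          54,    78,   312,   730,    29,     0,     0]), array([ -6,  -3,   0,   3,   6,   9,  12,  15,  18,  21,  24,  27,  30,
        33,  36,  39,  42,  45,  48,  51,  54,  57,  60,  63,  66,  69,
        72,  75,  78,  81,  84,  87,  90,  93,  96,  99, 102, 105, 108,
       111, 114, 117, 120, 123, 126, 129, 132, 135, 138, 141, 144, 147,
       150, 153, 156, 159, 162, 165, 168, 171, 174, 177]))
lid [601.  97. 124.] [687. 184. 133.] 129.6
(array([644.9, 137.7]), np.float64(1.43), 2151)
S [600.  96. 118.] [688. 184. 131.] 129.5
(array([646.2, 134.9]), np.float64(1.46), 1433)
M [588.  91.  86.] [705. 199.  95.] 92.3
(array([646.5, 134.5]), np.float64(1.45), 1475)
L [576.  70.  54.] [721. 209.  62.] 59.3
(array([647.2, 131.3]), np.float64(1.44), 1461)
```

```bash
python3 -m creep '50 0 0 3 0;50 0 0 6 0;50 0 0 7.9 0;50 0 0 7.9 0;50 0 0 7.9 0;0 0 0 7.9 0;0 0 0 7.9 0;0 0 0 7.9 0;0 0 0 7.9 0;0 0 0 7.9 0;0 0 0 7.9 0' 40; python3 - <<'E'
from h import *
st(); print(sense()['opening']*85)
go(520,60,310,np.arctan2(60,520))
E
```

```text
clock: 3.3
eef_pos: [645.7, 137.8, 312.3]
tcp_rot: [3.141, -0.002, 0.21]
contact_force: [-0.8, -0.4, 5.6]
opening: 0.257
t 3.3 pos [645.7 137.8 312.3] rot [ 3.141e+00 -2.000e-03  2.100e-01] F [-0.8 -0.4  5.6] open 0.257 q [ 0.21  0.5   1.63 -0.    1.01 -0.  ]
21.871321100175376
shift cm [-13.92   4.98   0.21] roll 5.5
```

```bash
python3 -m creep '0 0 0 -2 0;0 0 0 -5 0;0 0 0 -5 0;0 -13.9 5 -5 5.5;0 -13.9 5 -5 5.5;0 -13.9 5 -5 5.5;0 -13.9 5 -5 5.5;0 -13.9 5 -5 5.5;0 -13.9 5 0 5.5;0 -13.9 5 5 5.5;0 -13.9 5 9 5.5;0 -13.9 5 10.9 5.5;0 -13.9 5 10.9 5.5;0 -13.9 5 10.9 5.5;0 -13.9 5 10.9 5.5;0 -13.9 5 11.3 5.5;0 -13.9 5 11.6 5.5;0 -13.9 5 11.8 5.5;0 -13.9 5 11.8 5.5'; python3 - <<'E'
from h import *
st(); snap('side','s1')
E
```

```text
clock: 5.2
eef_pos: [520.4, 59.8, 194.0]
tcp_rot: [3.141, -0.002, 0.114]
contact_force: [0.5, -0.0, -2.0]
opening: 0.254
t 5.2 pos [520.4  59.8 194. ] rot [ 3.141e+00 -2.000e-03  1.140e-01] F [ 0.5 -0.  -2. ] open 0.254 q [ 0.11  0.5   1.99 -0.    0.65 -0.  ]
```

View pics/s1.png

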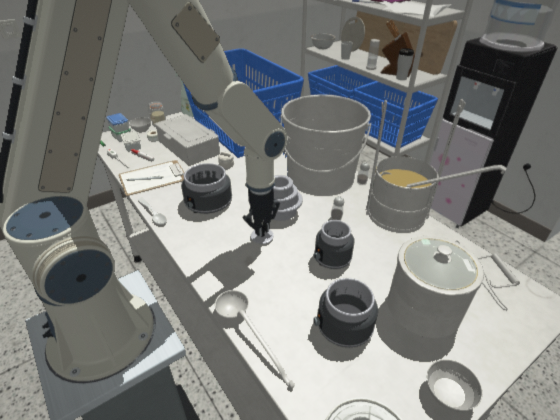

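```bash
python3 -m creep '0 0 0 0.08 0;0 0 0 0.1 0;0 0 0 0.1 0;30 0 0 0.1 0;50 0 0 0.1 0;50 0 0 0.1 0;50 0 0 0.1 0;50 0 0 -2 0;50 0 0 -6 0;50 0 0 -10 0;50 0 0 -14 0;50 0 0 -14 0;50 0 0 -14 0'; python3 - <<'E'
from h import *
st(); snap('wrist','w2')
x,y,a=rim(645.5,138.5,36.25); print(x,y,a); go(x,y,370,a)
E
```

```text
clock: 6.55
eef_pos: [520.2, 59.9, 334.8]
tcp_rot: [3.141, -0.005, 0.114]
contact_force: [0.0, -0.3, -1.5]
opening: 0.495
t 6.55 pos [520.2  59.9 334.8] rot [ 3.141 -0.005  0.114] F [ 0.  -0.3 -1.5] open 0.495 q [ 0.11  0.28  1.92 -0.    0.94 -0.  ]
610.0566725707564 130.89519620611892 0.2113578135127977
shift cm [ 9.79 -6.03 -3.62] roll -5.6
```

View pics/w2.png

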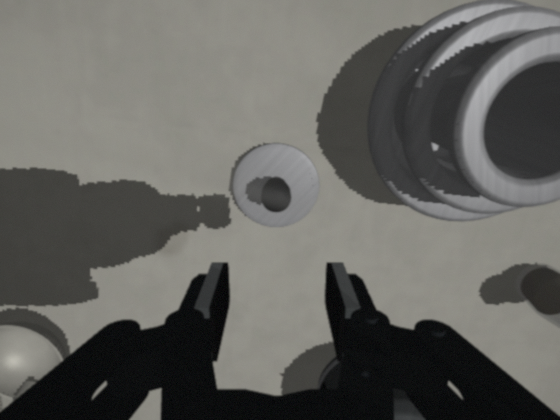

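Lid stands upright on the worktop at (276,187). Next I'll move over the small insert's near rim.

```bash
python3 -m creep '45 9.8 -6 -3.6 -5.6;45 9.8 -6 -3.6 -5.6;45 9.8 -6 -3.6 -5.6;45 9.8 -6 -3.6 -5.6;45 9.8 -6 -3.6 -5.6;45 9.8 -6 -3.6 -5.6;45 9.8 -6 -3.6 -5.6'; python3 - <<'E'
from fit import *
st(); snap('wrist','w3')
X=cloud('w3'); Q=X.reshape(-1,3)
for n,R,Ri,lo,hi in (('S',44,28.5,123,130),('M',59,43.5,89,96),('L',73,57.5,56,63)):
    P=Q[(Q[:,2]>lo)&(Q[:,2]<hi)]; P=P[(np.hypot(P[:,0]-646,P[:,1]-138)<R+12)]
    print(n,len(P),P.min(0).round(),P.max(0).round(),np.median(P[:,2]))
    # annulus fit: robust outlier penalty outside [Ri,R]
    from scipy.optimize import minimize
    f=lambda c:(lambda d:np.sum(np.clip(np.maximum(d-R,Ri-d),0,6)**1.0))(np.hypot(P[:,0]-c[0],P[:,1]-c[1]))
    r=minimize(f,[646,138],method='Nelder-Mead',options=dict(initial_simplex=[[646,138],[652,138],[646,145]])); print(r.x.round(1),r.fun/len(P))
E
```

```text
clock: 7.3
eef_pos: [609.2, 129.8, 368.9]
tcp_rot: [3.141, 0.0, 0.211]
contact_force: [0.4, 0.5, -0.1]
opening: 0.448
t 7.3 pos [609.2 129.8 368.9] rot [3.141 0.    0.211] F [ 0.4  0.5 -0.1] open 0.448 q [ 0.21  0.38  1.67 -0.    1.09 -0.  ]
S 7095 [601.  96. 123.] [688. 183. 128.] 125.36057674649999
[644.  140.2] 0.00022420663019564912
M 5805 [587.  83.  89.] [705. 199.  96.] 92.30976064646228
[646.2 139.8] 0.4516979282690827
L 4554 [576.  64.  56.] [721. 209.  63.] 59.33164705077064
[648.5 136.6] 0.37549407114624506
```

View pics/w3.png

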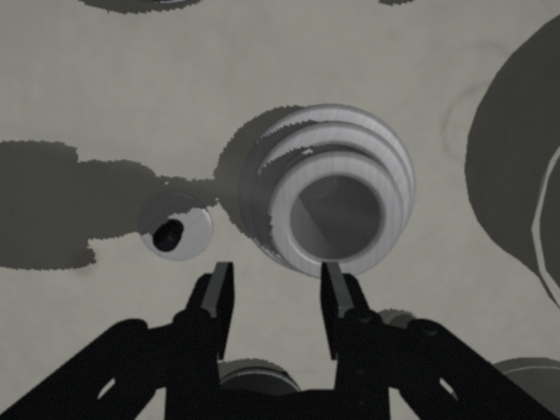

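```bash
python3 -m creep '45 0 -0.2 2 0;45 0 -0.2 5 0;45 0 -0.2 8 0;45 0 -0.2 9.2 0;45 0 -0.2 9.2 0;45 0 -0.2 9.2 0;10 0 -0.2 9.2 0;10 0 -0.2 9.2 0;10 0 -0.2 9.2 0;0 0 -0.2 9.2 0;0 0 -0.2 9.2 0;0 0 -0.2 9.2 0' 60; python3 - <<'E'
from h import *
st(); print(sense()['opening']*85)
E
```

```text
clock: 8.55
eef_pos: [610.2, 132.0, 279.4]
tcp_rot: [3.141, -0.005, 0.211]
contact_force: [0.5, 0.2, 4.5]
opening: 0.184
t 8.55 pos [610.2 132.  279.4] rot [ 3.141 -0.005  0.211] F [0.5 0.2 4.5] open 0.184 q [ 0.21  0.49  1.74 -0.    0.91  0.  ]
15.680096169018782
```

```bash
python3 -m creep '0 0 0 -1 0;0 0 0 -3 0;0 0 0 -6 0;0 0 0 -10 0;0 0 0 -15.1 0;0 0 0 -15.1 0;0 0 0 -15.1 0;0 0 0 -15.1 0'; python3 - <<'E'
from h import *
st(); snap('side','s2'); snap('wrist','w4')
x,y,a=rim(642,-142,36.25);print(x,y,a); go(x,y,430,a)
E
```

```text
clock: 9.35
eef_pos: [608.7, 131.8, 429.6]
tcp_rot: [3.141, -0.004, 0.212]
contact_force: [-0.3, -0.6, -1.7]
opening: 0.183
t 9.35 pos [608.7 131.8 429.6] rot [ 3.141 -0.004  0.212] F [-0.3 -0.6 -1.7] open 0.183 q [ 0.21  0.33  1.61 -0.    1.2   0.  ]
606.6054531038036 -134.1712995961684 -0.21767917384479274
shift cm [-5.8  25.97 -0.11] roll 24.6
```

View pics/s2.png

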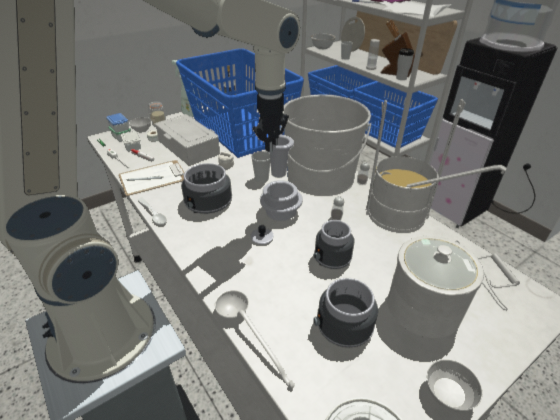

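View pics/w4.png

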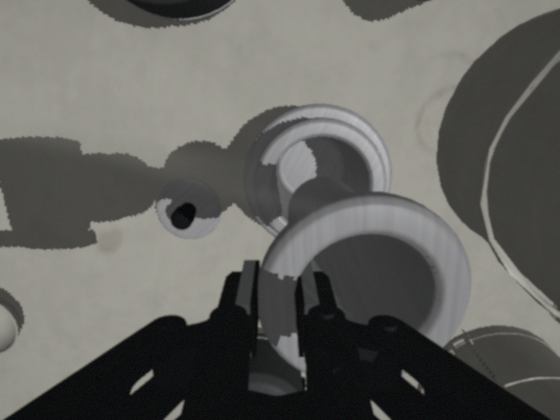

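```bash
cat >> fit.py <<'E'
def held(fn,c,R,Ri,z0,tol=12,box=None):
    "plane+annulus fit of held rim top, c approx centre, z0 approx rim z"
    from scipy.optimize import minimize
    X=cloud(fn)
    if box: X=X[box[1]:box[3],box[0]:box[2]]
    Q=X.reshape(-1,3); Q=Q[np.isfinite(Q).all(1)]
    d=np.hypot(Q[:,0]-c[0],Q[:,1]-c[1]); P=Q[(abs(Q[:,2]-z0)<tol)&(d<R+8)&(d>Ri-8)]
    for i in range(4):
        A=np.c_[P[:,:2]-c,np.ones(len(P))]; k=np.linalg.lstsq(A,P[:,2],rcond=None)[0]; e=P[:,2]-A@k
        P=P[abs(e)<max(2,2*e.std())]
    f=lambda c:(lambda d:np.sum(np.clip(np.maximum(d-R,Ri-d),0,6)))(np.hypot(P[:,0]-c[0],P[:,1]-c[1]))
    r=minimize(f,c,method='Nelder-Mead',options=dict(initial_simplex=[c,[c[0]+6,c[1]],[c[0],c[1]+6]]))
    print(fn,'n',len(P),'slope deg x,y',np.degrees(k[:2]).round(2),'z',k[2].round(1),'centre',r.x.round(1),'cost',round(r.fun/len(P),3)); return r.x
E
python3 - <<'E'
from fit import *
x=608.7+36.25*np.cos(.212);y=131.8+36.25*np.sin(.212); print(x,y)
held('w4',[x,y],44,28.5,276,tol=25)
E
```

```text
644.1384364188694 139.42756345012944
w4 n 14414 slope deg x,y [-1.84 -0.49] z 273.7 centre [643.  139.4] cost 0.065
```

```bash
python3 -m creep '0 -5.8 26 -0.1 24.6;0 -5.8 26 -0.1 24.6;0 -5.8 26 -0.1 24.6;0 -5.8 26 -0.1 24.6;0 -5.8 26 -0.1 24.6;0 -5.8 26 -0.1 24.6;0 -5.8 26 -0.1 24.6;0 -5.8 26 -0.1 24.6;0 -5.8 26 -0.1 24.6;0 -5.8 26 -0.1 24.6;0 -5.8 26 -0.1 24.6'; python3 - <<'E'
from fit import *
st(); snap('side','s3'); snap('wrist','w5'); snap('scene','c3')
s=sense();p=s['eef_pos'];a=s['tcp_rot'][2]
held('w5',[p[0]+36.25*np.cos(a),p[1]+36.25*np.sin(a)],44,28.5,276,tol=25)
E
```

```text
clock: 10.55
eef_pos: [606.8, -133.4, 429.9]
tcp_rot: [-3.142, -0.002, -0.216]
contact_force: [-0.3, 0.0, -1.0]
opening: 0.182
t 10.55 pos [ 606.8 -133.4  429.9] rot [-3.142e+00 -2.000e-03 -2.160e-01] F [-0.3  0.  -1. ] open 0.182 q [-0.22  0.32  1.62  0.    1.2  -0.  ]
w5 n 14366 slope deg x,y [-1.84  0.37] z 274.7 centre [ 640.9 -140.9] cost 0.068
```

View pics/w5.png

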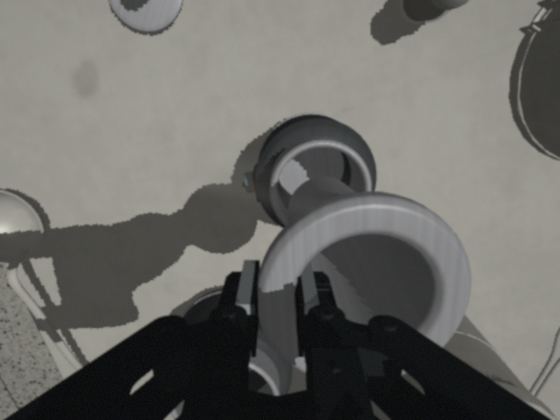

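View pics/c3.png

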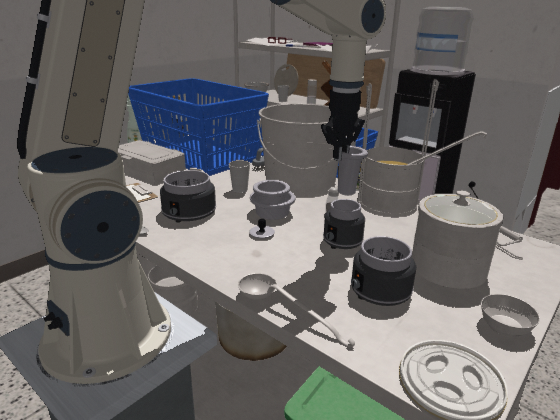

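```bash
python3 - <<'E'
from fit import *
held('w5',[642.,-142.],42,36,118,tol=5)
held('w4',[646.,139.],59,43.5,93,tol=5)
for f in ('side0','scene0'):
  for c,R in (([642.,-142.],42),([506,-339],57),([472,335],71)): held(f,c,R,R-6,118,tol=4)
E
```

```text
w5 n 1316 slope deg x,y [ 0.01 -0.07] z 117.0 centre [ 642.1 -138.8] cost 0.001
w4 n 3764 slope deg x,y [ 0.1  -0.03] z 92.3 centre [646.1 139.9] cost 0.0
side0 n 146 slope deg x,y [-0.42  0.5 ] z 117.3 centre [ 641.9 -141.2] cost 0.077
side0 n 325 slope deg x,y [-0.16 -0.05] z 117.3 centre [ 507.  -338.9] cost 0.041
side0 n 179 slope deg x,y [-0.18 -0.13] z 117.2 centre [472.4 334.5] cost 0.191
scene0 n 140 slope deg x,y [ 0.08 -0.12] z 116.8 centre [ 640.8 -144. ] cost 0.104
scene0 n 318 slope deg x,y [-0.03  0.02] z 117.0 centre [ 504.8 -340.5] cost 0.103
scene0 n 177 slope deg x,y [ 0.18 -0.03] z 116.6 centre [471.2 332.8] cost 0.25
```

```bash
python3 -m creep '0 0 -0.1 3 0;0 0 -0.1 6 0;0 0 -0.1 9 0;0 0 -0.1 11.5 0;0 0 -0.1 13 0;0 0 -0.1 13.5 0;0 0 -0.1 13.8 0;0 0 -0.1 14 0;0 0 -0.1 14 0;0 0 -0.1 14 0'; python3 - <<'E'
from fit import *
st(); snap('side','s4'); snap('wrist','w6')
E
python3 - <<'E'
import cv2
p=cv2.imread('pics/s4.png')[160:290,260:400]; cv2.imwrite('pics/s4c.png',cv2.resize(p,None,fx=4.5,fy=4.5,interpolation=2))
E
```

```text
clock: 11.7
eef_pos: [607.6, -133.1, 290.9]
tcp_rot: [-3.142, -0.004, -0.217]
contact_force: [-0.3, 0.3, -2.0]
opening: 0.179
t 11.7 pos [ 607.6 -133.1  290.9] rot [-3.142 -0.004 -0.217] F [-0.3  0.3 -2. ] open 0.179 q [-0.22  0.47  1.73  0.    0.93 -0.  ]
```

View pics/s4c.png

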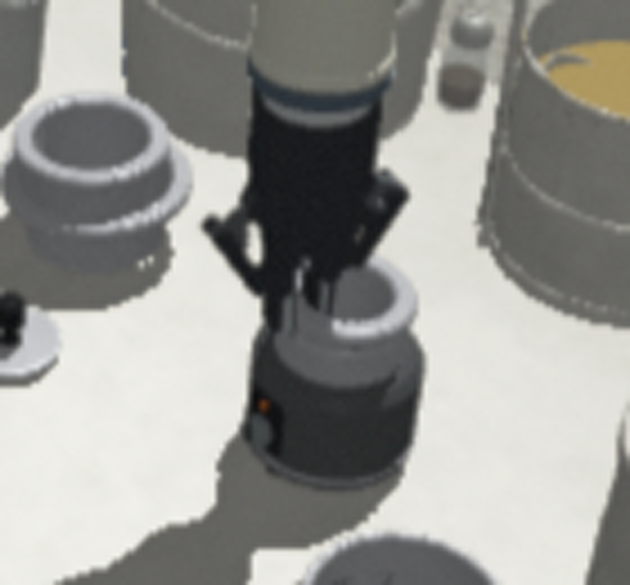

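View pics/w6.png

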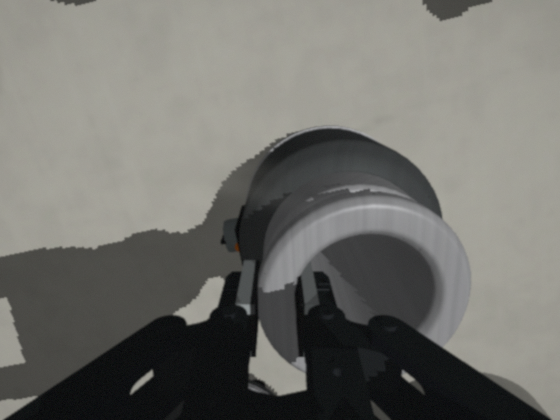

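```bash
python3 -m creep '0 0 0 0.2 0;0 0 0 0.4 0;0 0 0 0.5 0;0 0 0 0.6 0;0 0 0 0.65 0;0 0 0 0.65 0;0 0 0 0.65 0'; python3 - <<'E'
from fit import *
s=sense();p=s['eef_pos'];a=s['tcp_rot'][2]; snap('wrist','w7')
held('w7',[p[0]+36.25*np.cos(a),p[1]+36.25*np.sin(a)],44,28.5,133,tol=15)
E
```

```text
clock: 12.5
eef_pos: [607.6, -133.1, 284.3]
tcp_rot: [-3.142, -0.004, -0.217]
contact_force: [-1.9, 0.9, 2.2]
opening: 0.185
w7 n 13549 slope deg x,y [-0.85  0.05] z 129.8 centre [ 642.  -140.6] cost 0.053
```

```bash
python3 -m creep '0 0 0 0.1 0;0 0 0 0.1 0;20 0 0 0.1 0;25 0 0 0.1 0;35 0 0 0.1 0;40 0 0 0.1 0;40 0 0 0.1 0;40 0 0 0.1 0;40 0 0 -2 0;40 0 0 -5 0;40 0 0 -10 0;40 0 0 -13 0;40 0 0 -13 0;40 0 0 -13 0'; python3 - <<'E'
from fit import *
st(); snap('wrist','w8'); snap('side','s5')
held('w8',[642,-141],44,28.5,130,tol=6)
x,y,a=rim(647.2,139,51.2);print(x,y,a); go(x,y,380,a)
E
```

```text
clock: 13.95
eef_pos: [607.1, -133.0, 414.9]
tcp_rot: [-3.142, -0.005, -0.217]
contact_force: [-0.7, -0.5, 0.1]
opening: 0.402
t 13.95 pos [ 607.1 -133.   414.9] rot [-3.142 -0.005 -0.217] F [-0.7 -0.5  0.1] open 0.402 q [-0.22  0.34  1.63  0.    1.17 -0.  ]
w8 n 5273 slope deg x,y [ 0.01 -0.04] z 129.3 centre [ 641.7 -140. ] cost 0.0
597.1415021384964 128.24887020588844 0.21155757594615301
shift cm [ -6.56 -25.3    3.29] roll -24.6
```

View pics/w8.png

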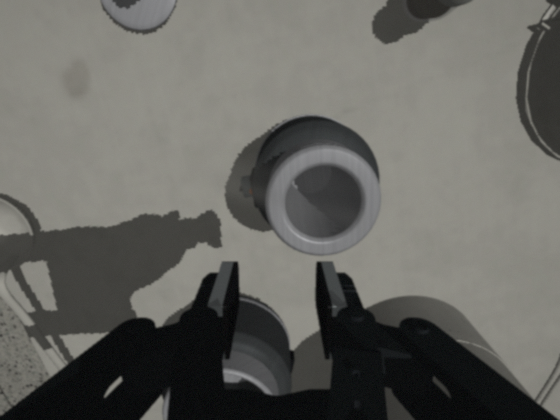

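View pics/s5.png

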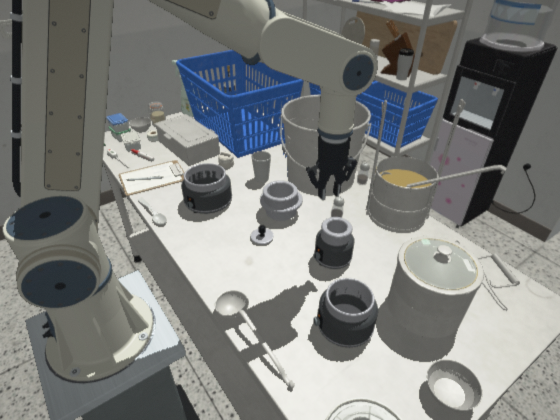

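Small insert is seated: rim level, z 129. Now the medium one.

```bash
python3 -m creep '45 -6.6 -25.3 0 -24.6;45 -6.6 -25.3 3.3 -24.6;45 -6.6 -25.3 3.3 -24.6;45 -6.6 -25.3 3.3 -24.6;45 -6.6 -25.3 3.3 -24.6;45 -6.6 -25.3 3.3 -24.6;45 -6.6 -25.3 3.3 -24.6;45 -6.6 -25.3 3.3 -24.6;45 -6.6 -25.3 3.3 -24.6;45 -6.6 -25.3 3.3 -24.6'; python3 - <<'E'
from fit import *
st(); snap('wrist','w9')
c=held('w9',[647,139],59,43.5,93,tol=5); held('w9',[648,137],73,57.5,60,tol=5)
c=c+[.7,-.5]; x,y,a=rim(*c,51.2); go(x,y,243,a)
E
```

```text
clock: 15.05
eef_pos: [596.9, 127.0, 380.0]
tcp_rot: [3.141, -0.002, 0.211]
contact_force: [-0.6, -1.3, -0.4]
opening: 0.45
t 15.05 pos [596.9 127.  380. ] rot [ 3.141e+00 -2.000e-03  2.110e-01] F [-0.6 -1.3 -0.4] open 0.45 q [ 0.21  0.35  1.69 -0.    1.1  -0.  ]
w9 n 7319 slope deg x,y [0.03 0.01] z 92.3 centre [645.9 140.1] cost 0.0
w9 n 3841 slope deg x,y [-0.07  0.07] z 59.3 centre [648. 137.] cost 0.0
shift cm [-0.03 -0.19 13.7 ] roll -0.1
```

View pics/w9.png

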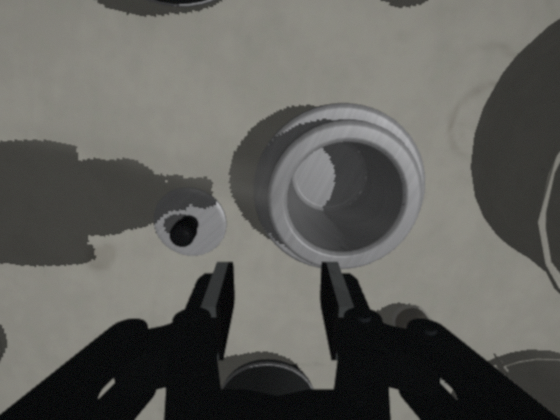

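```bash
python3 -m creep '45 0 -0.2 3 0;45 0 -0.2 7 0;45 0 -0.2 11 0;45 0 -0.2 13 0;45 0 -0.2 13.7 0;45 0 -0.2 13.7 0;45 0 -0.2 13.7 0;10 0 -0.2 13.7 0;10 0 -0.2 13.7 0;10 0 -0.2 13.7 0;0 0 -0.2 13.7 0;0 0 -0.2 13.7 0;0 0 -0.2 13.7 0' 60; python3 - <<'E'
from h import *
st(); print(sense()['opening']*85)
E
```

```text
clock: 16.4
eef_pos: [597.7, 129.4, 245.2]
tcp_rot: [3.141, -0.006, 0.211]
contact_force: [-1.7, 0.9, 7.9]
opening: 0.164
t 16.4 pos [597.7 129.4 245.2] rot [ 3.141 -0.006  0.211] F [-1.7  0.9  7.9] open 0.164 q [ 0.21  0.52  1.78 -0.    0.84  0.  ]
13.902751628894372
```

```bash
python3 -m creep '0 0 0 -1 0;0 0 0 -2 0;0 0 0 -4 0;0 0 0 -7 0;0 0 0 -7 0;0 0 0 -7 0'; python3 - <<'E'
from fit import *
st(); snap('wrist','w10'); snap('side','s6')
s=sense();p=s['eef_pos'];a=s['tcp_rot'][2]
held('w10',[p[0]+51.2*np.cos(a),p[1]+51.2*np.sin(a)],59,43.5,163,tol=25)
held('w10',[648,137],73,57.5,60,tol=5)
E
```

```text
clock: 17.0
eef_pos: [597.3, 129.3, 316.4]
tcp_rot: [3.141, -0.008, 0.211]
contact_force: [-0.1, -0.3, -1.1]
opening: 0.158
t 17.0 pos [597.3 129.3 316.4] rot [ 3.141 -0.008  0.211] F [-0.1 -0.3 -1.1] open 0.158 q [ 0.21  0.42  1.74 -0.    0.97  0.  ]
w10 n 21085 slope deg x,y [-3.22 -0.12] z 160.6 centre [647.3 138.8] cost 0.056
w10 n 5934 slope deg x,y [ 0.04 -0.04] z 59.3 centre [648.6 136.5] cost 0.0
```

View pics/w10.png

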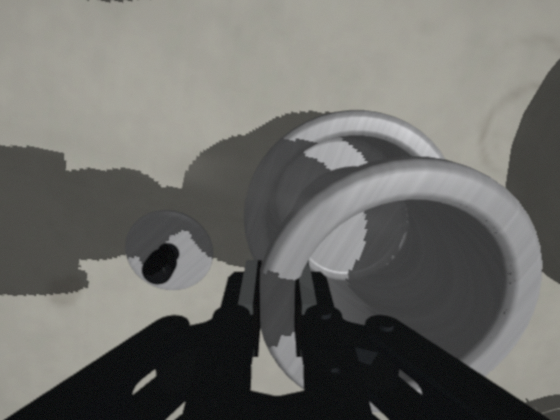

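View pics/s6.png

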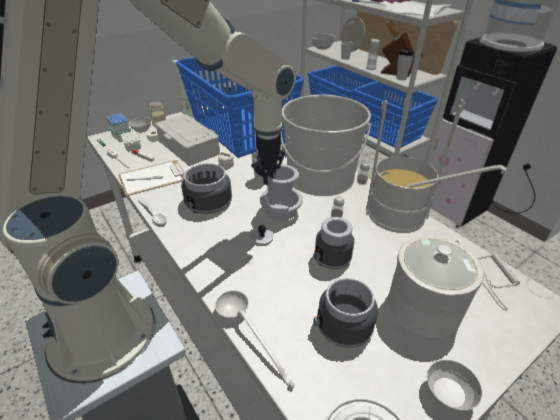

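```bash
python3 -m creep '0 0 0 -3 0;0 0 0 -6 0;0 0 0 -9 0;0 0 0 -9 0;0 0 0 -9 0' 80; python3 - <<'E'
from fit import *
st()
x,y,a=rim(506.2,-339.5,51.2);print(x,y,a); go(x,y,406,a)
E
```

```text
clock: 17.6
eef_pos: [596.1, 129.1, 403.9]
tcp_rot: [3.141, -0.004, 0.211]
contact_force: [-0.0, 0.5, -2.2]
opening: 0.155
t 17.6 pos [596.1 129.1 403.9] rot [ 3.141 -0.004  0.211] F [-0.   0.5 -2.2] open 0.155 q [ 0.21  0.33  1.67 -0.    1.14  0.  ]
463.6780219984992 -310.98120993380184 -0.5907783517881979
shift cm [-22.16  40.26  -0.26] roll 45.9
```

```bash
python3 -m creep '0 -2 4 -0.3 4.5;0 -4 8 -0.3 9;0 -6.5 12 -0.3 14;0 -9 16.5 -0.3 19;0 -11.5 21 -0.3 24;0 -14 25.5 -0.3 29;0 -16.5 30 -0.3 34;0 -19 34.5 -0.3 39;0 -21 38 -0.3 43;0 -22.2 40.3 -0.3 45.9;0 -22.2 40.3 -0.3 45.9;0 -22.2 40.3 -0.3 45.9;0 -22.2 40.3 -0.3 45.9;0 -22.2 40.3 -0.3 45.9'; python3 - <<'E'
from fit import *
st(); snap('wrist','w11'); snap('side','s7')
s=sense();p=s['eef_pos'];a=s['tcp_rot'][2]
c=[p[0]+51.2*np.cos(a),p[1]+51.2*np.sin(a)]; print(c)
held('w11',c,59,43.5,250,tol=25)
held('w11',[506,-339],57,51,118,tol=5)
E
```

```text
clock: 19.0
eef_pos: [463.7, -310.3, 405.8]
tcp_rot: [-3.139, -0.002, -0.588]
contact_force: [0.3, 0.7, -0.8]
opening: 0.152
t 19.0 pos [ 463.7 -310.3  405.8] rot [-3.139e+00 -2.000e-03 -5.880e-01] F [ 0.3  0.7 -0.8] open 0.152 q [-0.59  0.25  1.78  0.    1.11 -0.01]
[np.float64(506.3397036813166), np.float64(-338.884589166825)]
w11 n 20944 slope deg x,y [-2.49  2.71] z 249.5 centre [ 504.3 -338.8] cost 0.054
w11 n 1640 slope deg x,y [ 0.   -0.07] z 117.0 centre [ 506.7 -336.6] cost 0.0
```

View pics/w11.png

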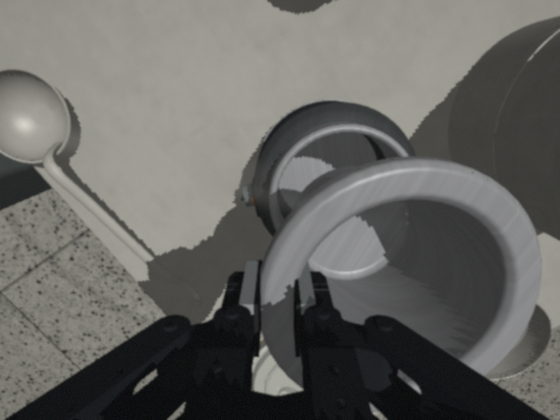

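View pics/s7.png

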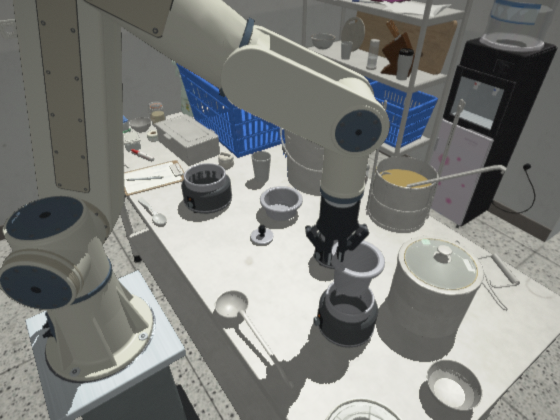

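```bash
python3 -m creep '0 0.15 -0.1 2 0;0 0.15 -0.1 4 0;0 0.15 -0.1 6 0;0 0.15 -0.1 8 0;0 0.15 -0.1 9.5 0;0 0.15 -0.1 10.5 0;0 0.15 -0.1 11 0;0 0.15 -0.1 11 0;0 0.15 -0.1 11 0'; python3 - <<'E'
from fit import *
st(); snap('wrist','w12'); snap('side','s8')
s=sense();p=s['eef_pos'];a=s['tcp_rot'][2]
c=[p[0]+51.2*np.cos(a),p[1]+51.2*np.sin(a)]; print(c)
held('w12',c,59,43.5,140,tol=20)
import cv2
p=cv2.imread('pics/s8.png')[240:360,290:410]; cv2.imwrite('pics/s8c.png',cv2.resize(p,None,fx=5,fy=5,interpolation=2))
E
```

```text
clock: 20.0
eef_pos: [466.3, -310.5, 296.9]
tcp_rot: [-3.139, -0.004, -0.588]
contact_force: [-0.5, -0.9, -2.1]
opening: 0.153
t 20.0 pos [ 466.3 -310.5  296.9] rot [-3.139 -0.004 -0.588] F [-0.5 -0.9 -2.1] open 0.153 q [-0.59  0.38  1.87  0.    0.89 -0.  ]
[np.float64(508.8454744075485), np.float64(-339.00426999809616)]
w12 n 20069 slope deg x,y [-2.41  2.37] z 140.9 centre [ 507.1 -339.3] cost 0.045
```

View pics/s8c.png

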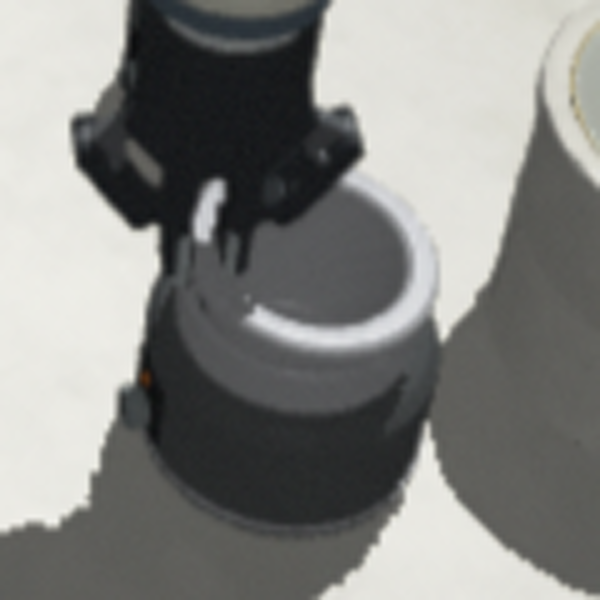

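```bash
python3 -m creep '0 -0.1 0 0.3 0;0 -0.1 0 0.6 0;0 -0.1 0 0.75 0;0 -0.1 0 0.9 0;0 -0.1 0 1.0 0;0 -0.1 0 1.0 0;0 -0.1 0 1.0 0'; python3 - <<'E'
from fit import *
st(); snap('wrist','w13')
s=sense();p=s['eef_pos'];a=s['tcp_rot'][2]
c=[p[0]+51.2*np.cos(a),p[1]+51.2*np.sin(a)]; print(c)
held('w13',c,59,43.5,132,tol=12)
E
```

```text
clock: 20.8
eef_pos: [465.8, -310.3, 290.6]
tcp_rot: [-3.139, -0.007, -0.588]
contact_force: [-9.7, 5.5, 37.6]
opening: 0.157
t 20.8 pos [ 465.8 -310.3  290.6] rot [-3.139 -0.007 -0.588] F [-9.7  5.5 37.6] open 0.157 q [-0.59  0.39  1.87  0.    0.87 -0.  ]
[np.float64(508.42062009833785), np.float64(-338.74741522902787)]
w13 n 19038 slope deg x,y [-2.31  2.18] z 135.1 centre [ 506.9 -339.3] cost 0.037
```

Force of 38 N: by geometry the outer fingertip is standing on the warmer's rim (pad at about 56.7 mm radius, rim 57 mm). I'll back up, shift toward the robot and retry.

```bash
python3 -m creep '0 0 0 -0.4 0;0 -0.2 0 -0.6 0;0 -0.4 0 -0.6 0;0 -0.4 0 -0.6 0;0 -0.4 0 -0.6 0'; python3 - <<'E'
from fit import *
st(); snap('wrist','w14'); snap('side','s9')
s=sense();p=s['eef_pos'];a=s['tcp_rot'][2]
print(np.hypot(*(p[:2]-[506.3,-339.5])))
c=[p[0]+51.2*np.cos(a),p[1]+51.2*np.sin(a)]; print(c)
held('w14',c,59,43.5,140,tol=15)
E
```

```text
clock: 21.35
eef_pos: [462.2, -308.0, 296.0]
tcp_rot: [-3.139, -0.006, -0.588]
contact_force: [-0.2, 0.7, -2.1]
opening: 0.151
t 21.35 pos [ 462.2 -308.   296. ] rot [-3.139 -0.006 -0.588] F [-0.2  0.7 -2.1] open 0.151 q [-0.59  0.37  1.88  0.    0.88 -0.  ]
53.98325242925492
[np.float64(505.00282720902004), np.float64(-336.48312446081803)]
w14 n 19071 slope deg x,y [-2.29  2.2 ] z 140.3 centre [ 503.2 -336.9] cost 0.033
```

View pics/w14.png

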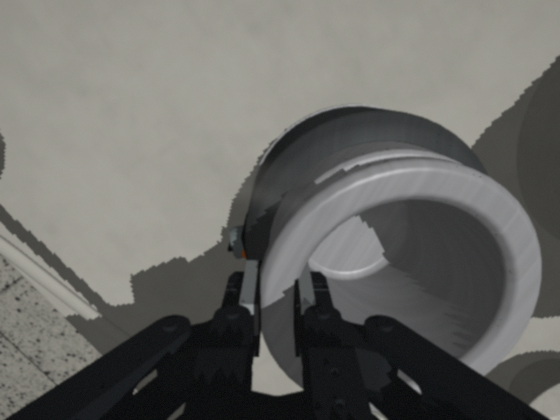

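```bash
python3 -m creep '0 0.1 0 0.3 0;0 0.1 0 0.5 0;0 0.1 0 0.6 0;0 0.1 0 0.7 0;0 0.1 0 0.7 0;0 0.1 0 0.7 0'; python3 - <<'E'
from fit import *
st(); snap('wrist','w15')
s=sense();p=s['eef_pos'];a=s['tcp_rot'][2]
print(np.hypot(*(p[:2]-[506.3,-339.5])))
c=[p[0]+51.2*np.cos(a),p[1]+51.2*np.sin(a)]; print(c)
held('w15',c,59,43.5,132,tol=12)
E
```

```text
clock: 22.05
eef_pos: [463.3, -308.6, 289.2]
tcp_rot: [-3.139, -0.006, -0.588]
contact_force: [1.1, -0.4, -1.9]
opening: 0.154
t 22.05 pos [ 463.3 -308.6  289.2] rot [-3.139 -0.006 -0.588] F [ 1.1 -0.4 -1.9] open 0.154 q [-0.59  0.39  1.88  0.    0.87 -0.  ]
52.936568453794685
[np.float64(505.8894603595464), np.float64(-337.0427111624112)]
w15 n 18940 slope deg x,y [-2.27  2.19] z 133.6 centre [ 504.2 -337.4] cost 0.037
```

Lower than before with no contact, so that was the cause. Continuing down gently.

```bash
python3 -m creep '0 0 0 0.1 0;0 0 0 0.2 0;0 0 0 0.3 0;0 0 0 0.4 0;0 0 0 0.4 0'; python3 - <<'E'
from fit import *
st(); snap('wrist','w16')
s=sense();p=s['eef_pos'];a=s['tcp_rot'][2]
c=[p[0]+51.2*np.cos(a),p[1]+51.2*np.sin(a)]
held('w16',c,59,43.5,132,tol=12)
E
```

```text
clock: 22.6
eef_pos: [463.3, -308.6, 285.6]
tcp_rot: [-3.139, -0.006, -0.588]
contact_force: [-3.2, 3.1, 4.7]
opening: 0.158
t 22.6 pos [ 463.3 -308.6  285.6] rot [-3.139 -0.006 -0.588] F [-3.2  3.1  4.7] open 0.158 q [-0.59  0.39  1.88  0.    0.86 -0.  ]
w16 n 19325 slope deg x,y [-1.35  1.37] z 131.1 centre [ 504.2 -337.5] cost 0.035
```

```bash
python3 -m creep '0 0 0 0.1 0;0 0 0 0.2 0;0 0 0 0.2 0;20 0 0 0.2 0;25 0 0 0.2 0;35 0 0 0.2 0;35 0 0 0.2 0;35 0 0 0.2 0;35 0 0 0 0;35 0 0 -3 0;35 0 0 -7 0;35 0 0 -11 0;35 0 0 -11 0;35 0 0 -11 0'; python3 - <<'E'
from fit import *
st(); snap('wrist','w17'); snap('side','s10')
held('w17',[506,-338.5],59,43.5,130,tol=6)
E
```

```text
clock: 24.05
eef_pos: [462.7, -308.5, 396.7]
tcp_rot: [-3.139, -0.009, -0.588]
contact_force: [0.0, -0.7, -0.5]
opening: 0.349
t 24.05 pos [ 462.7 -308.5  396.7] rot [-3.139 -0.009 -0.588] F [ 0.  -0.7 -0.5] open 0.349 q [-0.59  0.25  1.79  0.    1.09 -0.  ]
w17 n 7912 slope deg x,y [ 0.04 -0.01] z 129.3 centre [ 505.  -336.8] cost 0.0
```

View pics/w17.png

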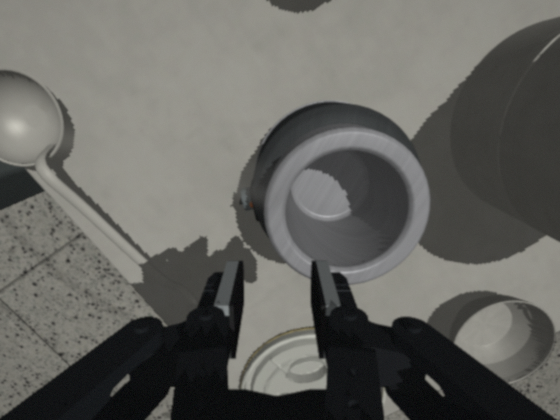

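View pics/s10.png

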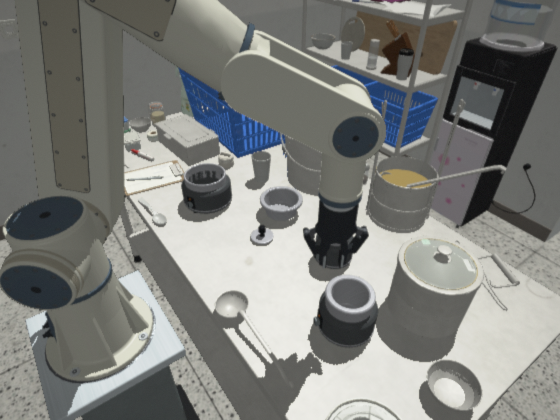

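```bash
python3 - <<'E'
from fit import *
x,y,a=rim(649,136.3,65.25);print(x,y,a); go(x,y,350,a)
E
```

```text
585.1430572513191 122.88905809453745 0.2070069516882058
shift cm [-13.72 -42.67   4.5 ] roll -45.6
```

```bash
python3 -m creep '45 -13.7 -42.7 0 -45.6;45 -13.7 -42.7 0 -45.6;45 -13.7 -42.7 0 -45.6;45 -13.7 -42.7 0 -45.6;45 -13.7 -42.7 0 -45.6;45 -13.7 -42.7 0 -45.6;45 -13.7 -42.7 4.5 -45.6;45 -13.7 -42.7 4.5 -45.6;45 -13.7 -42.7 4.5 -45.6;45 -13.7 -42.7 4.5 -45.6;45 -13.7 -42.7 4.5 -45.6;45 -13.7 -42.7 4.5 -45.6;45 -13.7 -42.7 4.5 -45.6;45 -13.7 -42.7 4.5 -45.6'; python3 - <<'E'
from fit import *
st(); snap('wrist','w18')
c=held('w18',[648,137],73,57.5,60,tol=5)
c=c+[.7,-.5]; x,y,a=rim(*c,65.25); go(x,y,208,a)
E
```

```text
clock: 25.55
eef_pos: [585.4, 121.7, 350.4]
tcp_rot: [3.14, -0.005, 0.206]
contact_force: [-0.3, 0.2, -0.4]
opening: 0.449
t 25.55 pos [585.4 121.7 350.4] rot [ 3.14  -0.005  0.206] F [-0.3  0.2 -0.4] open 0.449 q [ 0.2   0.37  1.75 -0.    1.02 -0.  ]
w18 n 8870 slope deg x,y [ 0.02 -0.  ] z 59.3 centre [648.2 136.9] cost 0.001
shift cm [-0.1  -0.15 14.25] roll -0.1
```

View pics/w18.png

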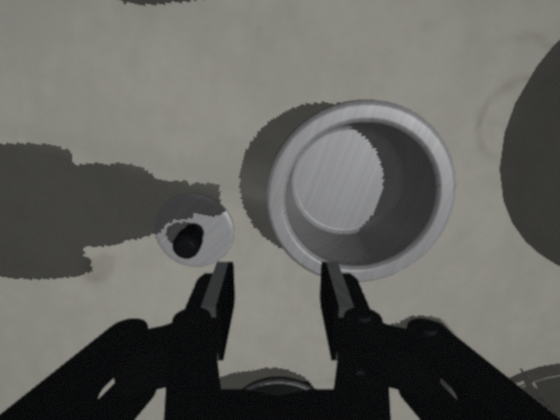

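```bash
python3 -m creep '40 -0.1 -0.15 4 0;40 -0.1 -0.15 8 0;40 -0.1 -0.15 12 0;40 -0.1 -0.15 13.5 0;40 -0.1 -0.15 14.3 0;40 -0.1 -0.15 14.3 0;40 -0.1 -0.15 14.3 0;10 -0.1 -0.15 14.3 0;10 -0.1 -0.15 14.3 0;10 -0.1 -0.15 14.3 0;0 -0.1 -0.15 14.3 0;0 -0.1 -0.15 14.3 0;0 -0.1 -0.15 14.3 0' 90; python3 -m creep '0 0 0 -1 0;0 0 0 -3 0;0 0 0 -6 0;0 0 0 -6 0;0 0 0 -6 0'; python3 - <<'E'
from fit import *
st(); snap('wrist','w19'); snap('side','s11')
s=sense();p=s['eef_pos'];a=s['tcp_rot'][2]
c=[p[0]+65.25*np.cos(a),p[1]+65.25*np.sin(a)]; print(c)
held('w19',c,73,57.5,120,tol=20)
E
```

```text
clock: 26.9
eef_pos: [586.0, 123.7, 210.0]
tcp_rot: [3.14, -0.01, 0.207]
contact_force: [-5.0, 1.9, 10.9]
opening: 0.175
clock: 27.4
eef_pos: [585.4, 123.7, 271.1]
tcp_rot: [3.14, -0.012, 0.207]
contact_force: [-0.9, -0.3, -2.9]
opening: 0.164
t 27.4 pos [585.4 123.7 271.1] rot [ 3.14  -0.012  0.207] F [-0.9 -0.3 -2.9] open 0.164 q [ 0.21  0.46  1.8  -0.    0.86  0.  ]
[np.float64(648.6486970564847), np.float64(136.91218227147465)]
w19 n 20911 slope deg x,y [-5.79 -0.59] z 113.9 centre [649.9 135.2] cost 0.05
```

View pics/w19.png

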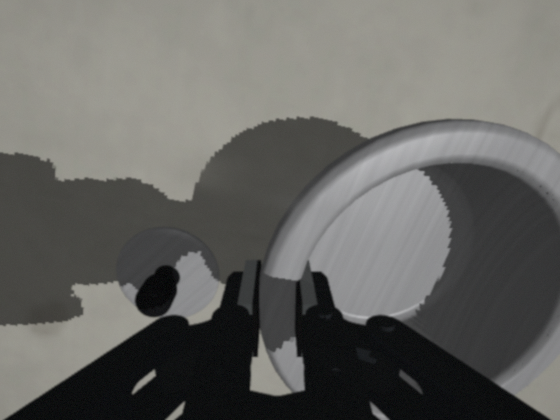

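View pics/s11.png

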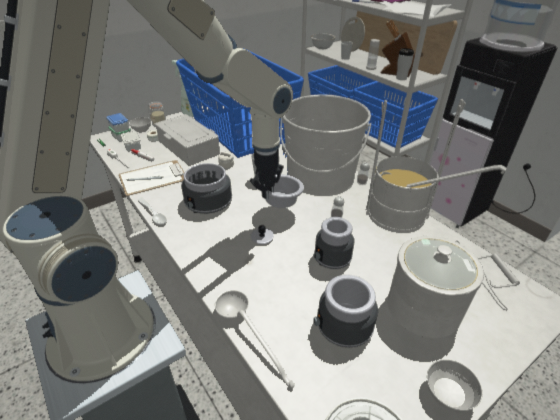

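```bash
python3 -m creep '0 0 0 -3 0;0 0 0 -6 0;0 0 0 -10 0;0 0 0 -10 0;0 0 0 -10 0' 115; python3 - <<'E'
from fit import *
st()
x,y,a=rim(472.2,334.6,66.5);print(x,y,a); go(x,y,372,a)
E
```

```text
clock: 28.0
eef_pos: [583.8, 123.5, 369.1]
tcp_rot: [3.14, -0.009, 0.207]
contact_force: [0.0, -0.4, -2.5]
opening: 0.161
t 28.0 pos [583.8 123.5 369.1] rot [ 3.14  -0.009  0.207] F [ 0.  -0.4 -2.5] open 0.161 q [ 0.21  0.34  1.73 -0.    1.06  0.  ]
417.9411476841033 296.1522829629415 0.6164731902583552
shift cm [-12.69 -20.3   -0.43] roll -23.5
```

```bash
python3 -m creep '0 -1.5 -2.5 -0.4 -3;0 -3.5 -6 -0.4 -7;0 -6 -9.5 -0.4 -11;0 -8.5 -13 -0.4 -15;0 -10.5 -17 -0.4 -19.5;0 -12 -19 -0.4 -22;0 -12.7 -20.3 -0.4 -23.5;0 -12.7 -20.3 -0.4 -23.5;0 -12.7 -20.3 -0.4 -23.5;0 -12.7 -20.3 -0.4 -23.5'; python3 - <<'E'
from fit import *
st(); snap('wrist','w20'); snap('side','s12')
s=sense();p=s['eef_pos'];a=s['tcp_rot'][2]
c=[p[0]+65.25*np.cos(a),p[1]+65.25*np.sin(a)]; print(c)
held('w20',c,73,57.5,216,tol=25)
held('w20',[472.,334],71,65,118,tol=5)
E
```

```text
clock: 29.0
eef_pos: [418.6, 295.4, 371.2]
tcp_rot: [3.137, -0.007, 0.615]
contact_force: [0.8, 0.0, -1.4]
opening: 0.154
t 29.0 pos [418.6 295.4 371.2] rot [ 3.137 -0.007  0.615] F [ 0.8  0.  -1.4] open 0.154 q [ 0.61  0.21  1.91 -0.01  1.01  0.  ]
[np.float64(471.8431214465613), np.float64(333.031728300424)]
w20 n 23706 slope deg x,y [-6.63 -3.31] z 212.1 centre [472.6 330.6] cost 0.084
w20 n 2278 slope deg x,y [ 0.09 -0.03] z 117.1 centre [471.7 337.8] cost 0.0
```

View pics/w20.png

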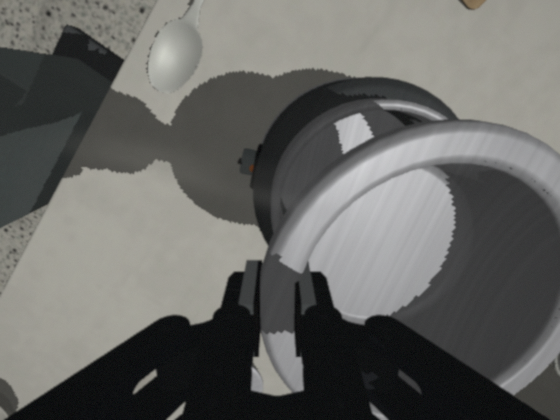

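View pics/s12.png

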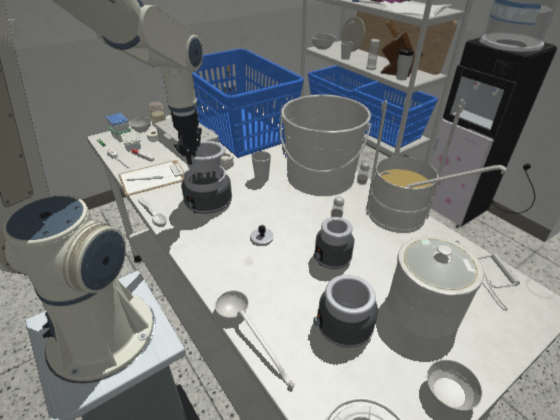

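```bash
python3 -m creep '0 0 -0.2 1.5 0;0 0 -0.2 3 0;0 0 -0.2 4.5 0;0 0 -0.2 5.5 0;0 0 -0.2 6 0;0 0 -0.2 6 0;0 0 -0.2 6 0'; python3 - <<'E'
from fit import *
st(); snap('wrist','w21'); snap('side','s13'); snap('scene','c13')
s=sense();p=s['eef_pos'];a=s['tcp_rot'][2]
c=[p[0]+65.25*np.cos(a),p[1]+65.25*np.sin(a)]; print(c)
held('w21',c,73,57.5,156,tol=25)
import cv2
p=cv2.imread('pics/s13.png')[110:230,150:270]; q=cv2.imread('pics/c13.png')[120:240,130:250]; cv2.imwrite('pics/s13c.png',cv2.resize(np.hstack([p,q]),None,fx=3.3,fy=3.3,interpolation=2))
E
```

```text
clock: 29.8
eef_pos: [418.2, 297.1, 311.9]
tcp_rot: [3.137, -0.008, 0.615]
contact_force: [-0.3, -0.3, -1.2]
opening: 0.16
t 29.8 pos [418.2 297.1 311.9] rot [ 3.137 -0.008  0.615] F [-0.3 -0.3 -1.2] open 0.16 q [ 0.62  0.29  1.96 -0.01  0.88  0.01]
[np.float64(471.409758026094), np.float64(334.81865349875204)]
w21 n 23944 slope deg x,y [-6.74 -3.24] z 152.7 centre [472.4 332.3] cost 0.087
```

View pics/s13c.png

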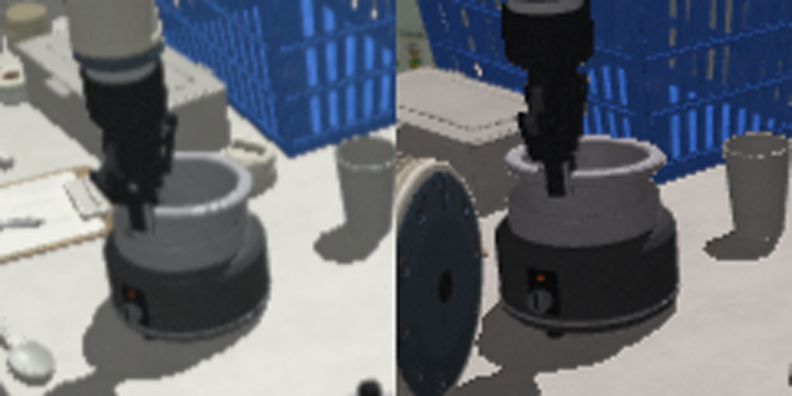

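View pics/w21.png

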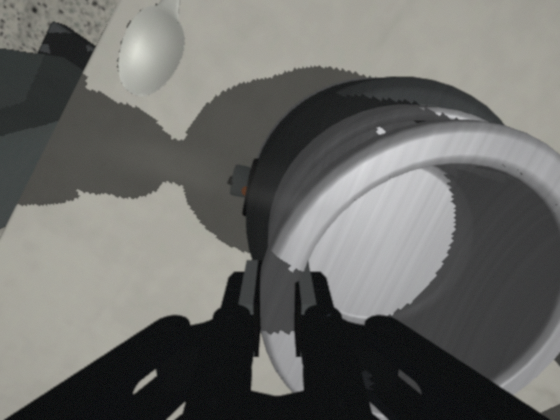

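```bash
python3 -m creep '0 0 0 0.4 0;0 0 0 0.8 0;0 0 0 1.1 0;0 0 0 1.3 0;0 0 0 1.5 0;0 0 0 1.5 0'; python3 - <<'E'
from fit import *
st(); snap('wrist','w22')
s=sense();p=s['eef_pos'];a=s['tcp_rot'][2]
c=[p[0]+65.25*np.cos(a),p[1]+65.25*np.sin(a)]; print(c)
held('w22',c,73,57.5,138,tol=20)
E
```

```text
clock: 30.55
eef_pos: [418.2, 297.1, 296.7]
tcp_rot: [3.137, -0.008, 0.615]
contact_force: [-0.8, -0.5, -1.8]
opening: 0.163
t 30.55 pos [418.2 297.1 296.7] rot [ 3.137 -0.008  0.615] F [-0.8 -0.5 -1.8] open 0.163 q [ 0.62  0.32  1.97 -0.01  0.85  0.01]
[np.float64(471.53250910846356), np.float64(334.81555440694456)]
w22 n 23218 slope deg x,y [-6.33 -3.23] z 137.9 centre [472.4 332.4] cost 0.078
```

```bash
python3 -m creep '0 0 0 0.15 0;0 0 0 0.3 0;0 0 0 0.45 0;0 0 0 0.6 0;0 0 0 0.6 0'; python3 - <<'E'
from fit import *
st(); snap('wrist','w23')
s=sense();p=s['eef_pos'];a=s['tcp_rot'][2]
c=[p[0]+65.25*np.cos(a),p[1]+65.25*np.sin(a)]; print(c)
held('w23',c,73,57.5,134,tol=18)
E
```

```text
clock: 31.1
eef_pos: [418.3, 297.2, 290.9]
tcp_rot: [3.137, -0.008, 0.615]
contact_force: [-1.6, -0.6, 1.3]
opening: 0.155
t 31.1 pos [418.3 297.2 290.9] rot [ 3.137 -0.008  0.615] F [-1.6 -0.6  1.3] open 0.155 q [ 0.62  0.32  1.97 -0.01  0.84  0.01]
[np.float64(471.6401725333134), np.float64(334.8594814972326)]
w23 n 22893 slope deg x,y [-5.63 -2.61] z 133.2 centre [472.6 332.6] cost 0.077
```

```bash
python3 -m creep '0 0 0 0.2 0;0 0 0 0.4 0;0 0 0 0.6 0;0 0 0 0.6 0'; python3 - <<'E'
from fit import *
st(); snap('wrist','w24')
s=sense();p=s['eef_pos'];a=s['tcp_rot'][2]
c=[p[0]+65.25*np.cos(a),p[1]+65.25*np.sin(a)]; print(c)
held('w24',c,73,57.5,132,tol=15)
E
```

```text
clock: 31.55
eef_pos: [418.5, 297.4, 285.6]
tcp_rot: [3.137, -0.009, 0.615]
contact_force: [-5.9, -3.4, 10.3]
opening: 0.158
t 31.55 pos [418.5 297.4 285.6] rot [ 3.137 -0.009  0.615] F [-5.9 -3.4 10.3] open 0.158 q [ 0.62  0.33  1.98 -0.01  0.82  0.01]
[np.float64(471.7549805512382), np.float64(334.99555083598676)]
w24 n 20673 slope deg x,y [-3.   -1.15] z 131.1 centre [473.1 332.9] cost 0.055
```

```bash
python3 -m creep '0 0 0 0.15 0;0 0 0 0.3 0;0 0 0 0.4 0;0 0 0 0.4 0'; python3 - <<'E'
from fit import *
st(); snap('wrist','w25')
s=sense();p=s['eef_pos'];a=s['tcp_rot'][2]
c=[p[0]+65.25*np.cos(a),p[1]+65.25*np.sin(a)]; print(c)
held('w25',c,73,57.5,131,tol=12)
E
```

```text
clock: 32.0
eef_pos: [418.6, 297.6, 282.7]
tcp_rot: [3.137, -0.011, 0.615]
contact_force: [-7.8, -4.2, 16.5]
opening: 0.158
t 32.0 pos [418.6 297.6 282.7] rot [ 3.137 -0.011  0.615] F [-7.8 -4.2 16.5] open 0.158 q [ 0.62  0.34  1.98 -0.01  0.82  0.01]
[np.float64(471.91433250587073), np.float64(335.20646788479763)]
w25 n 18859 slope deg x,y [-1.32 -0.58] z 130.3 centre [473.4 333.4] cost 0.037
```

```bash
python3 -m creep '0 0 0 0.1 0;0 0 0 0.1 0;18 0 0 0.1 0;22 0 0 0.1 0;30 0 0 0.1 0;35 0 0 0.1 0;35 0 0 0.1 0;35 0 0 0 0;35 0 0 -3 0;35 0 0 -7 0;35 0 0 -11 0;35 0 0 -11 0;35 0 0 -11 0' 40; python3 - <<'E'
from fit import *
st(); snap('wrist','w26'); snap('side','s14')
held('w26',[472,335],73,57.5,130,tol=6)
go(520.4,59.8,330,np.arctan2(59.8,520.4))
E
```

```text
clock: 33.35
eef_pos: [417.4, 297.3, 393.5]
tcp_rot: [3.137, -0.013, 0.615]
contact_force: [0.6, 0.7, -0.6]
opening: 0.349
t 33.35 pos [417.4 297.3 393.5] rot [ 3.137 -0.013  0.615] F [ 0.6  0.7 -0.6] open 0.349 q [ 0.62  0.19  1.89 -0.01  1.05  0.01]
w26 n 10246 slope deg x,y [ 0.05 -0.03] z 129.3 centre [473.5 333.9] cost 0.0
shift cm [-5.29 25.31  6.23] roll 28.7
```

View pics/w26.png

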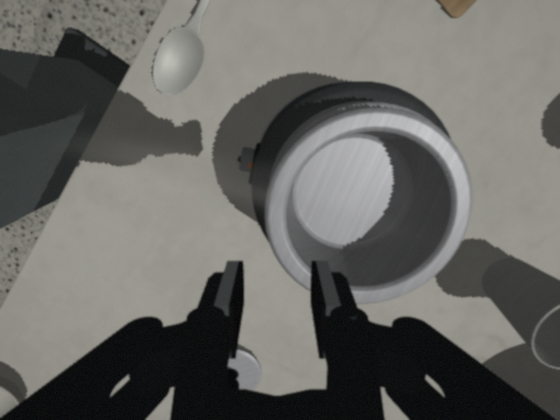

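View pics/s14.png

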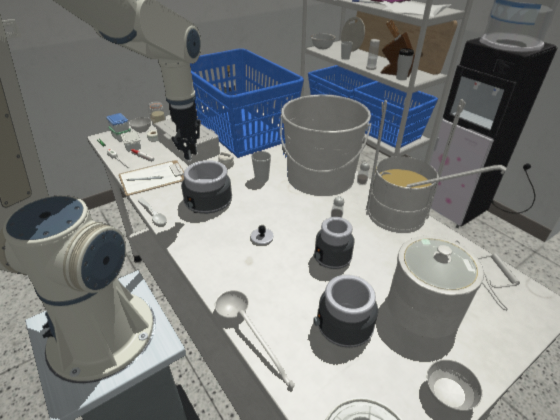

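All three inserts are hung and level. Now the lid.

```bash
python3 -m creep '50 -5.3 25.3 0 28.7;50 -5.3 25.3 2 28.7;50 -5.3 25.3 6.2 28.7;50 -5.3 25.3 6.2 28.7;50 -5.3 25.3 6.2 28.7;50 -5.3 25.3 6.2 28.7;50 -5.3 25.3 6.2 28.7;50 -5.3 25.3 6.2 28.7;50 -5.3 25.3 6.2 28.7;50 -5.3 25.3 6.2 28.7'; python3 - <<'E'
from fit import *
st(); snap('wrist','w27')
Q=cloud('w27')[:270].reshape(-1,3); K=Q[(Q[:,2]>36)&(Q[:,2]<55)&(np.hypot(Q[:,0]-520,Q[:,1]-60)<40)]; print(K.min(0),K.max(0))
go(520.4,59.8,193.5,np.arctan2(59.8,520.4))
E
```

```text
clock: 34.45
eef_pos: [519.9, 60.9, 330.5]
tcp_rot: [-3.141, -0.01, 0.116]
contact_force: [0.3, 0.8, -0.1]
opening: 0.502
t 34.45 pos [519.9  60.9 330.5] rot [-3.141 -0.01   0.116] F [ 0.3  0.8 -0.1] open 0.502 q [ 0.11  0.28  1.92  0.    0.93 -0.  ]
[508.59728475  51.82855196  36.08993807] [531.00242433  74.59173128  50.21432991]
shift cm [-0.12  0.12 13.71] roll 0.1
```

View pics/w27.png

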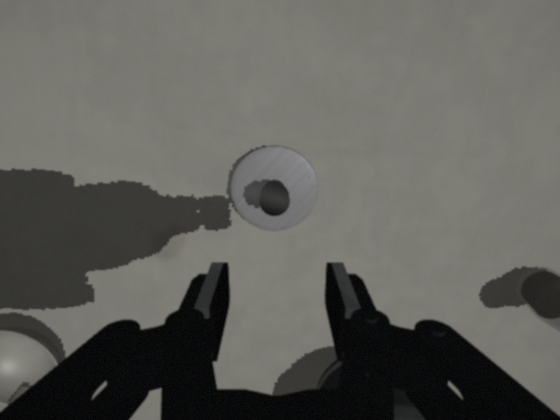

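```bash
python3 -m creep '50 -0.1 0 4 0;50 -0.1 0 8 0;50 -0.1 0 12 0;50 -0.1 0 13.8 0;50 -0.1 0 13.8 0;50 -0.1 0 13.8 0;0 -0.1 0 13.8 0;0 -0.1 0 13.8 0;0 -0.1 0 13.8 0;0 -0.1 0 13.8 0;0 -0.1 0 13.8 0' 60; python3 -m creep '0 0 0 -3 0;0 0 0 -7 0;0 0 0 -12 0;0 0 0 -16 0;0 0 0 -16 0;0 0 0 -16 0'; python3 - <<'E'
from fit import *
st(); snap('wrist','w28'); snap('side','s15')
Q=cloud('w28')[:300].reshape(-1,3); K=Q[(Q[:,2]>150)]; print(K.min(0),K.max(0))
print(np.polyfit(K[:,0],K[:,2],1))
x,y,a=642,-140.8,-0.2159; go(x,y,356,a)
E
```

```text
clock: 35.6
eef_pos: [521.1, 61.2, 194.4]
tcp_rot: [-3.141, -0.014, 0.116]
contact_force: [-1.2, 1.1, 5.9]
opening: 0.247
clock: 36.2
eef_pos: [519.0, 60.9, 356.1]
tcp_rot: [-3.141, -0.017, 0.116]
contact_force: [-0.1, -0.7, -1.7]
opening: 0.249
t 36.2 pos [519.   60.9 356.1] rot [-3.141 -0.017  0.116] F [-0.1 -0.7 -1.7] open 0.249 q [ 0.11  0.25  1.9   0.    0.97 -0.  ]
[484.07640981  41.21530855 167.68365415] [558.07103493  99.77207733 218.01410283]
[2.35418887e-02 1.69123525e+02]
shift cm [ 9.96 21.45 -0.11] roll 19.0
```

View pics/w28.png

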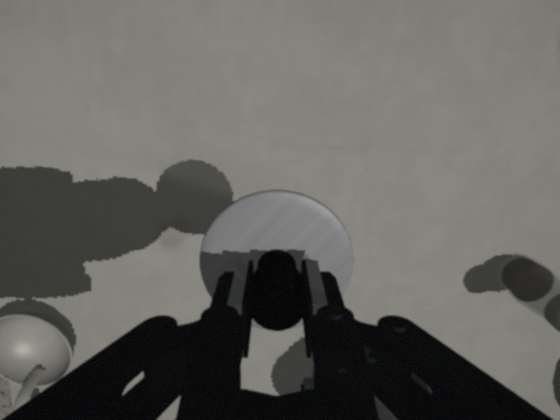

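View pics/s15.png

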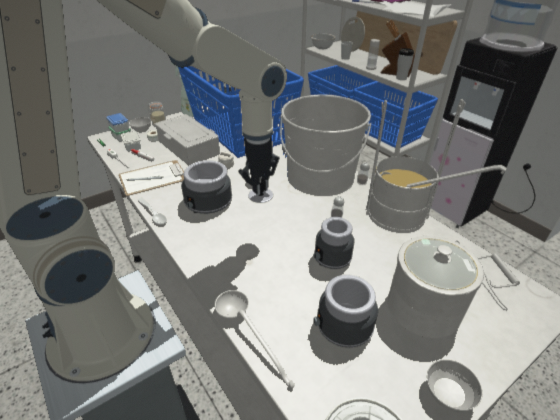

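```bash
cat >> h.py <<'E'
def lidgo(x,y,zp,a):
    s=sense(); R=Ro.from_euler('xyz',s['tcp_rot']); zz=R.as_matrix()[:,2]
    dy=a-s['tcp_rot'][2]; zr=Ro.from_euler('z',dy).apply(zz)
    off=zr*159; print('off',off.round(1)); return go(x-off[0],y-off[1],zp,a)
E
python3 - <<'E'
from h import *
lidgo(642.7,-141.2,356,-.2165)
E
```

```text
off [   2.    -0.3 -159. ]
shift cm [ 9.83 21.44 -0.12] roll 19.0
```

```bash
python3 -m creep '0 2.5 5 -0.1 5;0 5 10 -0.1 9;0 7.5 15 -0.1 14;0 9 19 -0.1 17;0 9.8 21.4 -0.1 19;0 9.8 21.4 -0.1 19;0 9.8 21.4 -0.1 19;0 9.8 21.4 -0.1 19'; python3 - <<'E'
from fit import *
st(); snap('wrist','w29'); snap('side','s16'); snap('scene','c16')
lidgo(642.7,-141.2,356,sense()['tcp_rot'][2])
for f in ('s16','c16'):
    c,z=cloud(f),None
    Q=c.reshape(-1,3); P=Q[(abs(Q[:,2]-173)<4)&(np.hypot(Q[:,0]-642,Q[:,1]+141)<45)]; print(f,len(P),P.min(0),P.max(0))
import cv2
p=cv2.imread('pics/s16.png')[165:285,270:390]; q=cv2.imread('pics/c16.png')[140:260,285:405]; cv2.imwrite('pics/s16c.png',cv2.resize(np.hstack([p,q]),None,fx=3.3,fy=3.3,interpolation=2))
E
```

```text
clock: 37.1
eef_pos: [639.6, -139.7, 354.4]
tcp_rot: [-3.137, -0.009, -0.215]
contact_force: [-1.3, 0.2, -1.7]
opening: 0.248
t 37.1 pos [ 639.6 -139.7  354.4] rot [-3.137 -0.009 -0.215] F [-1.3  0.2 -1.7] open 0.248 q [-0.22  0.44  1.61  0.01  1.07 -0.01]
off [   1.8    0.4 -159. ]
shift cm [ 0.14  0.2  -0.05] roll 0.0
s16 263 [ 604.46494625 -175.14131335  169.00064974] [ 677.16335227 -103.91704177  176.07527292]
c16 207 [ 601.55481586 -177.62469361  169.02150609] [ 676.75402011 -106.97502337  176.76183795]
```

View pics/s16c.png

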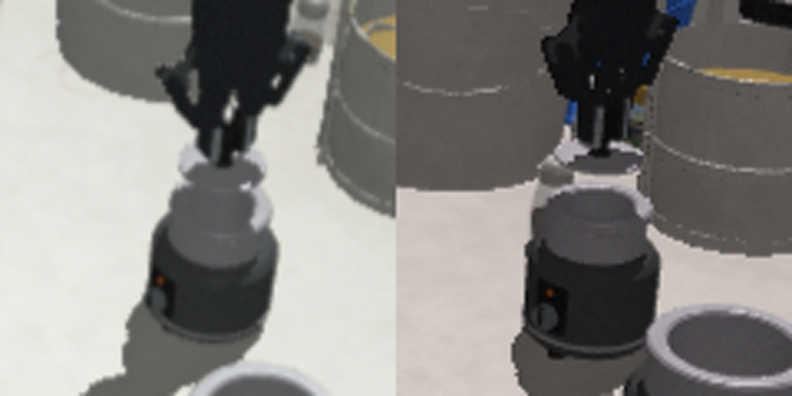

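View pics/w29.png

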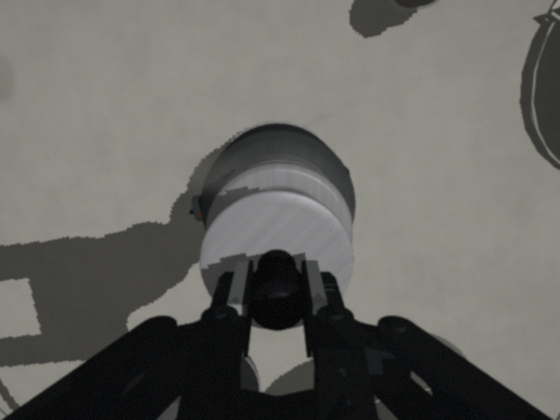

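```bash
python3 - <<'E'
from fit import *
for f in ('s14','s15','c16','s16'): held(f,[642,-141],44,28.5,130,tol=4)
E
```

```text
s14 n 265 slope deg x,y [0.53 0.69] z 130.0 centre [ 641.1 -143.5] cost 0.005
s15 n 275 slope deg x,y [-0.02  0.26] z 130.1 centre [ 641.6 -143.2] cost 0.011
c16 n 203 slope deg x,y [0.49 0.07] z 129.9 centre [ 639.9 -145.5] cost 0.016
s16 n 224 slope deg x,y [0.26 0.38] z 129.9 centre [ 641.6 -143.4] cost 0.013
```

```bash
python3 -m creep '0 0.15 0.26 0 0;0 0.15 0.26 1 0;0 0.15 0.26 2 0;0 0.15 0.26 2.7 0;0 0.15 0.26 3 0;0 0.15 0.26 3.2 0;0 0.15 0.26 3.4 0;0 0.15 0.26 3.4 0;0 0.15 0.26 3.4 0'; python3 - <<'E'
from fit import *
st(); snap('side','s17'); snap('scene','c17')
for f in ('s17','c17'):
    c,z=cloud(f),None
    Q=c.reshape(-1,3); P=Q[(Q[:,2]>128)&(Q[:,2]<145)&(np.hypot(Q[:,0]-642,Q[:,1]+141)<55)]; print(f,len(P),P.min(0),P.max(0))
import cv2
p=cv2.imread('pics/s17.png')[165:285,270:390]; q=cv2.imread('pics/c17.png')[140:260,285:405]; cv2.imwrite('pics/s17c.png',cv2.resize(np.hstack([p,q]),None,fx=3.3,fy=3.3,interpolation=2))
E
```

```text
clock: 38.15
eef_pos: [641.4, -142.1, 321.8]
tcp_rot: [-3.137, -0.011, -0.215]
contact_force: [0.1, 0.4, -1.2]
opening: 0.248
t 38.15 pos [ 641.4 -142.1  321.8] rot [-3.137 -0.011 -0.215] F [ 0.1  0.4 -1.2] open 0.248 q [-0.22  0.48  1.64  0.01  1.01 -0.01]
s17 403 [ 599.83219053 -185.30687075  128.01955399] [681.38224741 -99.67919877 144.30197003]
c17 332 [ 597.41107417 -187.01094032  128.04954443] [ 675.2988883  -104.38679521  144.25761359]
```

View pics/s17c.png

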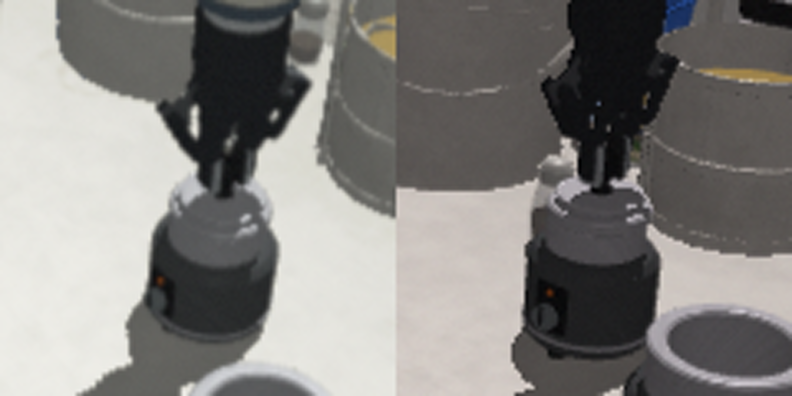

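```bash
python3 -m creep '0 0 0 0.15 0;0 0 0 0.3 0;0 0 0 0.4 0;0 0 0 0.45 0;0 0 0 0.45 0'; python3 - <<'E'
from h import *
st()
E
```

```text
clock: 38.75
eef_pos: [641.4, -142.1, 317.5]
tcp_rot: [-3.137, -0.011, -0.215]
contact_force: [-0.2, 0.4, -0.3]
opening: 0.244
t 38.75 pos [ 641.4 -142.1  317.5] rot [-3.137 -0.011 -0.215] F [-0.2  0.4 -0.3] open 0.244 q [-0.22  0.49  1.64  0.01  1.01 -0.01]
```

Just at contact (TCP 317.5, seated height about 317.4). Release and retreat.

```bash
python3 -m creep '0 0 0 0.05 0;0 0 0 0.05 0;30 0 0 0.05 0;40 0 0 0.05 0;50 0 0 0.05 0;50 0 0 0 0;50 0 0 0 0;50 0 0 -2 0;50 0 0 -5 0;50 0 0 -9 0;50 0 0 -11 0;50 0 0 -11 0'; python3 - <<'E'
from fit import *
st(); snap('wrist','w30'); snap('side','s18'); snap('scene','c18')
held('w30',[642,-141],37,14,134,tol=3)
for f in ('w30','s18','c18'):
    Q=cloud(f).reshape(-1,3); K=Q[(Q[:,2]>146)&(Q[:,2]<180)&(np.hypot(Q[:,0]-642,Q[:,1]+141)<30)]; print(f,len(K),K.min(0),K.max(0))
import cv2
p=cv2.imread('pics/s18.png')[165:345,270:390]; q=cv2.imread('pics/c18.png')[140:320,285:405]; cv2.imwrite('pics/s18c.png',cv2.resize(np.hstack([p,q]),None,fx=3.3,fy=3.3,interpolation=2))
E
```

```text
clock: 39.95
eef_pos: [640.9, -142.5, 431.4]
tcp_rot: [-3.137, -0.017, -0.215]
contact_force: [-0.4, -1.5, -1.3]
opening: 0.499
t 39.95 pos [ 640.9 -142.5  431.4] rot [-3.137 -0.017 -0.215] F [-0.4 -1.5 -1.3] open 0.499 q [-0.22  0.37  1.54  0.01  1.21 -0.01]
w30 n 5609 slope deg x,y [ 0.01 -0.09] z 133.9 centre [ 642.5 -141.8] cost 0.111
w30 972 [ 631.71595921 -151.12441769  149.58210913] [ 654.41880191 -128.23330539  173.05119426]
s18 75 [ 630.69584232 -154.60048348  149.80809165] [ 652.68211209 -133.54218601  173.68100032]
c18 80 [ 629.93291679 -156.85603222  146.47022933] [ 651.12407755 -133.42452034  172.86742396]
```

View pics/s18c.png

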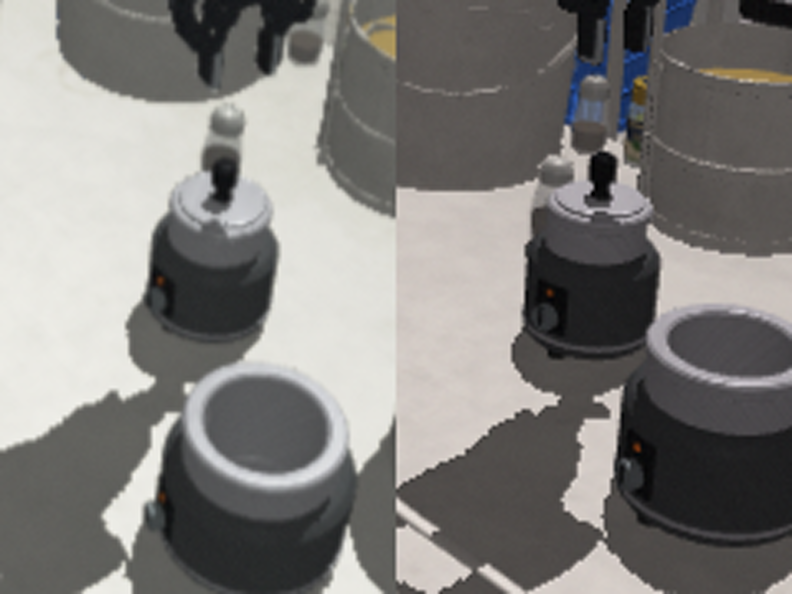

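View pics/w30.png

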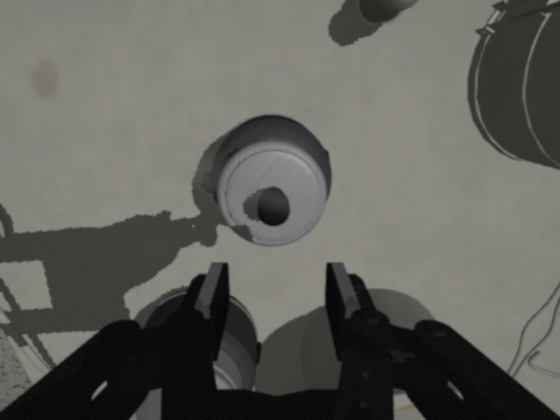

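View pics/s18.png

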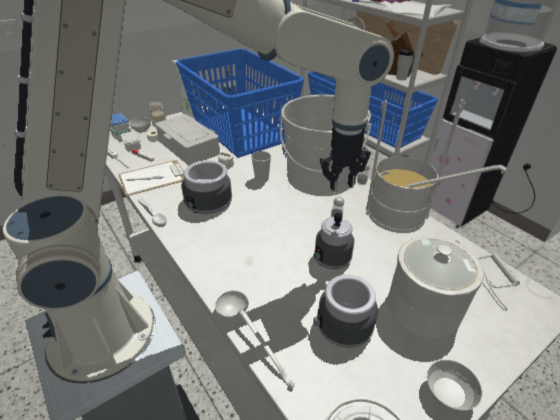

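The lid disc is level at z 134, as expected when seated, and the knob top is at 172. The ladle, cup and salt shaker are at the same pixels as at the start. Handing in.

```bash
python3 -c "
from rig import sign_off; print(sign_off())"
```

```text
the job is handed in; nothing more can be done
None
```

The nest is apart: each insert hangs in its own warmer and the lid is on the small one. I handed the job in at about 40 s of the 115 s allowed.

I set the lid on the worktop first, then hung the small, medium and large inserts in that order, gripping each by its near rim. The lid went on last.

**Checks after each release:**

| Item | Measured | Expected when home |
|---|---|---|
| Three insert rims | 129.3 mm, level within 0.1° | 130 mm |
| Lid disc top | 133.9 mm, level within 0.1° | 134 mm |
| Knob top | about 173 mm | 172 mm |

The last picture shows the ladle, cup and salt shaker where they started, and the gripper clear of everything.

**What went less smoothly:**
- **Fingertip contact:** On the first try at the medium warmer, the outer fingertip most likely came down on the rim. The measured force was about 39 N in total, just under the 40 N limit on the arm or gripper's body. I backed off, moved 3 mm toward the robot, and it then seated with about 6 N.
- **Tilt while carried:** The inserts sagged in the one-sided grip by about 2° (small), 3.7° (medium) and 7.5° (large). Each levelled on its rim before or at release.
- **Camera disagreement:** The cameras differed by up to about 5 mm in y on the small warmer and insert, more than the stated 2 mm. I placed by averaging them and comparing positions within a single camera.

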